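# Check-weigh the salt shaker that stands behind another item

### The job

Check the refilled salt shaker against the one on the balance: it is in the back row of the two-tier rack, under the upper deck, hidden behind the tea tin or the spice jar. Lift whichever stands in front of it out of the way, stand the shaker gently and fully on the balance's empty pan so that the beam comes level, and then put the front item back just as it stood. Keep everything upright and leave the rest as it is.

Things in the scene. Friction and masses are not known exactly. Their poses are not given: they have to be found in the camera images.
- rack: Two-tier wooden rack, fixed. Origin on the worktop; x to its back (away from the robot), y left, z up; yaw within 0.1 rad. Base board: x -85..105 mm, y -200..200, top at z = 10 mm; the items stand on it in two lanes at y = +85 and -85 mm, back row at x = +40, front row at x = -45 mm (each within 5 mm). Steel posts, 12 mm thick, at y = -188 and 188, x = 40 and 95 mm.
- deck_edge (a point): Middle of the lower front edge of the rack's upper deck: rack x = 25, y = 0, z = 215 mm. The deck is 12 mm thick and runs from here 100 mm back and 200 mm to either side; bowls fixed on it reach z = 257 mm. It covers the back row, so a gripper must come in there tilted by 30 to 40 degrees, from the front; the front row is open above.
- shaker_mid (a point): The salt shaker to fetch: round, clear body, domed grey cap, 44 mm diameter, 90 mm high, 250 g. The point is its centre, half-way up; z up. It stands in the rack's back row, in either lane, behind the tin or the jar.
- tea_tin_mid (a point): Plain dark rectangular tea tin, 36 mm (its x) by 51 mm (its y) by 86 mm high, 100 to 220 g. The point is its centre, half-way up; axes along the rack's within 0.1 rad (51 mm side across the lane). It stands in the rack's front row, in either lane, before the shaker or the steel cup.
- spice_jar_mid (a point): Round spice jar with a screw cap, 45 mm diameter, 106 mm high, 100 to 220 g. The point is its centre, half-way up; z up. It stands in the front row in the lane that the tea tin does not have.
- cup_mid (a point): Bystander: open steel cup, 71 mm diameter, 74 mm high, in the rack's back row in the lane that the shaker does not have; the point is its centre, half-way up.
- balance: Two-pan balance, fixed. Origin on the worktop under its middle; x away from the robot, y left along the beam; yaw within 0.2 rad. Grey housing 110 mm (x) by 280 mm (y), top at z = 40 mm; pans at y = +100 mm (left, carries the other shaker) and -100 mm (right, empty); between them a pillar with an upright scale plate 50 mm wide (y), top at z = 116 mm.
- pan_right_top (a point): Centre of the top of the empty pan (the right one, toward -y): flat round steel pan of 100 mm diameter. The top is at z = 105 mm when the beam is level, at z = 115 mm while the pan is empty. It moves straight up and down (at most 10 mm either way of level) and stays horizontal; z up.
- pan_left_top (a point): Centre of the top of the left pan, which carries the other shaker; same size; z = 95 mm at the start, 105 mm when the beam is level.
- beam (a joint): Tilt of the balance's beam, rad: 0 is level, +0.1 the right pan fully down, -0.1 (the start) the right pan fully up. 250 g on each pan bring it to 0, wherever on the pan they stand.
- shaker_ref_mid (a point): The other salt shaker, the same in shape, size and weight (44 mm diameter, 90 mm high, 250 g), on the left pan; centre, half-way up.
- tongs: Bystander: steel tongs lying flat, 201 x 36 x 19 mm; origin under the middle, x along the length.
- bell: Bystander: counter bell, 74 mm diameter, 59 mm high; origin under the middle.
- spoon: Bystander: spoon lying flat, 188 x 38 x 15 mm; origin under the middle, x along the length.
There are look-alikes about, which are no part of the job. Leave any blue look-alike of the part that bears tea_tin_mid alone.

How it is judged:
By the outcome, as a careful person would: the job done as asked, in the order asked, and still so for the second after the job is handed in, with the robot touching nothing.
It also fails if it takes over 64 s, if anything falls off the work surface, if the arm or the gripper's body presses on something with over 40 N, if the wrist force passes 120 N, or if a joint passes its speed limit or range.

### The arm

A 6-joint arm with a two-finger parallel gripper is mounted at the origin on a cart in front of the work surface, level with it; the furniture and walls round the work are solid. World frame = base frame: x ahead of the robot, y to its left, z up, the work surface at z = 0. Lengths are in mm, angles in rad, forces in N, time in s.
With the tool pointing down it reaches from about 275 to 725 mm from the base axis. Payload 5.6 kg.
Tool frame: the origin (TCP) lies midway between the tips of the shut fingers; the grasp point (between the pads) lies 19 mm behind it; z points along the fingers, y is the direction in which the jaws open and shut (so a half turn about z gives the same grasp; the last joint's range is limited). The gripper opens to 85 mm and grips with 20 to 120 N. Pads are 22 mm wide; open, the fingers measure 114 mm over their backs; the gripper's body (76 mm by 85 mm) begins 54 mm behind the grasp point. The pads swing forward as they close: fully open they stand 13 mm farther back than shut.
Start: joints at [1.394, 0.255, 0.108, 0, -1.424, -0.285], TCP at [245.031, 492.395, 231.283] pointing down, gripper open.
Joint ranges: [-2.95, 2.95], [-1.21, 1.97], [-1.09, 1.5], [-2.87, 1.71], [-2.94, -0.07], [-3.05, 3.05]. Speed limits (rad/s): [2.57, 2.57, 3.14, 3.14, 3.14, 3.14].

### API

Orientations are given as a unit quaternion [x, y, z, w].
In Python, from rig import * gives the robot as it stands. The module is installed in compiled form; this text tells all that it offers.
- The arm moves only by the tool jog_arm, never from a script. Its arguments are lists of equal length, an entry for each row: "offset": the shift along the tool's x, y, z in mm, a list of three; "rot": the turn, a rotation vector about the tool's x, y, z in degrees, a list of three; "grip": the finger opening in mm, from 0 to 85.4. A call has 1 to 5 rows; each row shifts and turns the commanded pose from where the row before left it, along the tool's axes as they then stand; what a row does not reach is not made up. A row lasts 1/8 s, in which the tool goes at most 62.5 mm and 10.7 degrees, less where a joint would pass 70% of its speed; a pose out of reach is approached as far as the arm can. A call is refused whole if a number of a shift passes 62.5 or a number of a turn 10.7, either way. A call with a gripper value outside its range is refused whole. The fingers move at their own pace and stop on an object; "newtons" is the grip in N (left out, the last holds). Time passes only in rows, so rows that do not move let the fingers close. It gives the time, the measured TCP pose, the force and the opening at its end, in the units of the state.
- get_obs(): the state, without advancing time (a new reading comes with each control period).
- read_camera(name): name is "scene" or "top" or "wrist"; returns (picture, depth): 420x560x3 uint8, red, green, blue; 420x560 float32, mm along the optical axis (not along the pixel's ray), 0 where there is no reading.
- camera_params(name): a dict with "fx", "fy", "cx", "cy" (pixels), "world_to_cam" (4x4, takes a point from world to camera coordinates). Camera axes: x right, y up, looking along -z (the intrinsics and any distortion apply to the point x, -y, -z); pixel columns grow to the right and rows downward; lengths in mm; the calibration is good to about 2 mm. The wrist camera is an equidistant fisheye: a pixel r from the principal point sees the ray r / f radians off the axis. A picture is of the moment at which its call begins: read the wrist's pose just before it. camera_params takes no time and is no camera call; for the wrist camera it gives the pose at the moment of the call.
- hand_in(): hands the job in, once; it reports no verdict.
Trained networks look in the newest picture that a camera, given by its name, has taken for a name from the list of things; names that differ only in an ending like _2 or _b are one class to them, and where a whole thing is asked for, a point or a joint stands for the part that bears it (a point fixed in the world has none). Each returns a list of dicts, best first, with "p" (0 to 1); they miss things now and then, are a little off and sometimes report something else, mostly with a low value. They report only what shows in the picture. A call takes as long as a camera call. They do not tell look-alikes from the thing itself.
- find_in(camera, target): "box" ([left, top, right, bottom] in pixels, round what is visible of it).
- landmark_of(camera, target): "location" ([row, column] in pixels: a listed point, or the origin of a listed thing).
The state is a dict: "t": time; "qpos": joint angles; "qd": joint speeds; "joint_torque": joint torques, N m; "tcp_pos": TCP position; "eef_rot": TCP orientation; "ft_force": force on the tool from outside, world axes, zero at the start; "moment": the same for the moment, N m; "finger_gap": opening from 0.0 (shut) to 1.0 (fully open).
Only numpy, scipy, OpenCV 4.12 (cv2) and the standard library are available. Lean on these libraries where they do the work, as an engineer would, in place of code of your own. Each camera call takes 0.05 s, during which the arm holds its last target.

## Working session

There is one attempt and no reset: what is moved stays moved. The work goes in short steps, Python scripts to look and compute and a tool call to move; the robot and the scene stay as the last step left them, time stands still between calls to the robot, and variables do not carry over. Pictures are saved under pics/ and viewed, and the job is handed in when it is done.

Besides the shell and the picture viewer there is one more tool, called as a command line: name --argument value ..., lists and objects as JSON in quotes. jog_arm: Moves the arm, as the interface text tells. Its arguments: {"type":"object","properties":{"offset":{"type":"array","items":{"type":"array","items":{"type":"number"}}},"rot":{"type":"array","items":{"type":"array","items":{"type":"number"}}},"grip":{"type":"array","items":{"type":"number"}},"newtons":{"type":"number"}},"required":["offset","rot","grip"]}

```bash
mkdir -p pics; ls
cat > h.py <<'E'
from rig import *
import numpy as np, cv2
from scipy.spatial.transform import Rotation as R
def ray(name,P,row,col):
    x=(col-P["cx"])/P["fx"]; y=(row-P["cy"])/P["fy"]
    return np.array([x,-y,-1.0])
def pix2w(P,row,col,d):
    c=ray(None,P,row,col)*d
    T=np.linalg.inv(np.array(P["world_to_cam"]))
    return T[:3,:3]@c+T[:3,3]
def w2pix(P,w):
    c=np.array(P["world_to_cam"])@np.r_[w,1]
    return (P["cy"]+P["fy"]*(-c[1])/(-c[2]), P["cx"]+P["fx"]*c[0]/(-c[2]))
def save(n,im): cv2.imwrite("pics/"+n,im[:,:,::-1])
E
python3 - <<'E'
from h import *
o=get_obs(); print(o)
for n in ["scene","top","wrist"]:
    im,d=read_camera(n); save(n+"0.png",im); np.savez("%s0.npz"%n,im=im,d=d)
    P=camera_params(n); print(n,{k:np.round(v,3).tolist() for k,v in P.items() if not isinstance(v,str)})
E
```

```text
pics
{'t': 0.0, 'qpos': array([ 1.39362148e+00,  2.55762548e-01,  1.06984642e-01, -4.88838637e-04,
       -1.42385582e+00, -2.84645347e-01]), 'qd': array([-0.00037324, -0.00057355,  0.00046317, -0.00156012,  0.00013813,
        0.00230502]), 'joint_torque': array([ 8.61876833e-04, -3.86631596e+01,  2.37940156e+01,  5.36524147e+00,
       -6.07528724e-03, -1.49432151e-05]), 'tcp_pos': array([244.76875252, 491.98563858, 230.37754246]), 'eef_rot': array([ 9.73449829e-01, -2.28898510e-01, -1.92060582e-04,  9.30359186e-04]), 'ft_force': array([ 0.29330926, -0.26510735,  0.35162315]), 'moment': array([ 0.04630703, -0.00189624, -0.00967095]), 'finger_gap': 1.0024205205010412}
scene {'fx': 506.56, 'fy': 506.56, 'cx': 274.579, 'cy': 209.524, 'world_to_cam': [[0.674, -0.739, 0.016, -324.63], [0.301, 0.294, 0.907, -286.69], [-0.675, -0.606, 0.421, -1065.893], [0.0, 0.0, 0.0, 1.0]]}
top {'fx': 516.836, 'fy': 516.836, 'cx': 277.818, 'cy': 207.892, 'world_to_cam': [[0.014, -1.0, -0.007, 5.632], [0.996, 0.014, 0.093, -490.554], [-0.093, -0.008, 0.996, -1740.074], [0.0, 0.0, 0.0, 1.0]]}
wrist {'fx': 325.192, 'fy': 325.192, 'cx': 278.05, 'cy': 208.66, 'world_to_cam': [[-0.447, -0.894, 0.001, 549.588], [0.85, -0.425, -0.311, 42.162], [0.279, -0.139, 0.95, -380.738], [0.0, 0.0, 0.0, 1.0]]}
```

View pics/scene0.png

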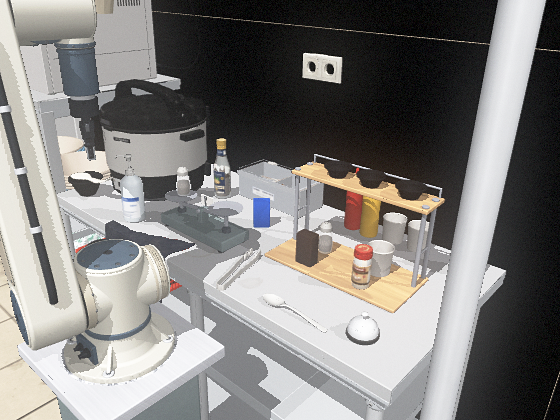

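View pics/top0.png

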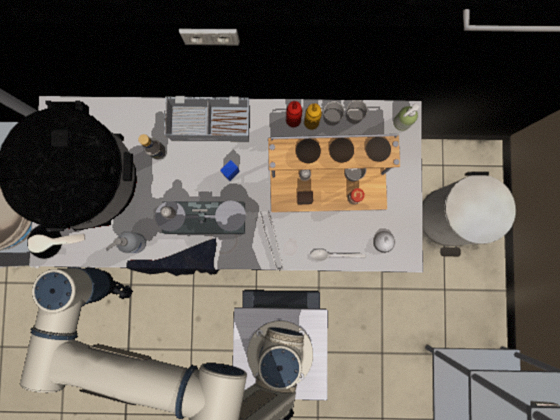

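View pics/wrist0.png

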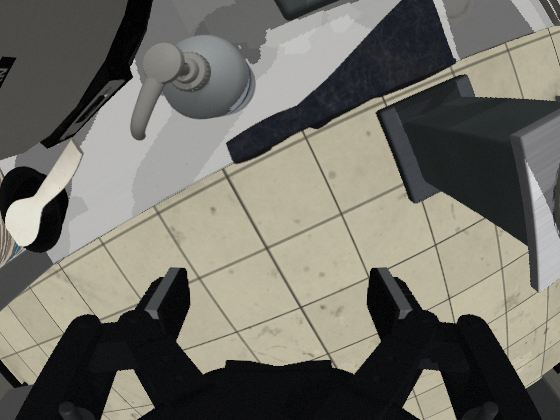

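The scene picture shows the dark tea tin at about (307,248) with the grey-capped shaker behind it at (325,237). The jar is at (362,267) with the steel cup behind it at (380,257). The balance is at (207,225) with its left pan loaded. A blue look-alike tin stands at (262,212). Next I'll measure all of these.

Run:
```python
from h import *
D={n:np.load(n+"0.npz")["d"] for n in ["scene","top"]}
for n in ["scene","top"]:
    P=camera_params(n); d=D[n]
    for t in ["rack","deck_edge","shaker_mid","tea_tin_mid","spice_jar_mid","cup_mid","balance","pan_right_top","pan_left_top","shaker_ref_mid","tongs","bell","spoon"]:
        L=landmark_of(n,t)
        for l in L[:3]:
            r,c=l["location"]; z=d[int(round(r)),int(round(c))]
            print(n,t,round(l["p"],2),np.round([r,c]),np.round(pix2w(P,r,c,z)))
    for t in ["shaker_mid","tea_tin_mid","spice_jar_mid","cup_mid","pan_right_top","balance","rack"]:
        L=find_in(n,t); print(n,t,[(round(l["p"],2),np.round(l["box"]).tolist()) for l in L[:3]])
print(get_obs()["t"])
```

```text
scene rack 0.91 [270. 342.] [ 558. -170.   12.]
scene deck_edge 0.5 [207. 226.] [458. 168. 117.]
scene deck_edge 0.43 [316. 293.] [ 326. -199.    1.]
scene shaker_mid 0.87 [237. 326.] [590. -88.  66.]
scene tea_tin_mid 0.95 [249. 308.] [508. -92.  62.]
scene tea_tin_mid 0.63 [213. 259.] [601. 173.  49.]
scene spice_jar_mid 0.7 [267. 362.] [ 510. -256.   77.]
scene spice_jar_mid 0.38 [234. 205.] [405. 200.  39.]
scene cup_mid 0.68 [258. 379.] [ 588. -257.   69.]
scene balance 0.81 [232. 203.] [404. 208.  43.]
scene balance 0.28 [270. 343.] [ 555. -175.   13.]
scene pan_right_top 0.96 [205. 225.] [467. 180. 117.]
scene pan_left_top 0.65 [194. 183.] [452. 352. 105.]
scene shaker_ref_mid 0.86 [180. 182.] [452. 354. 149.]
scene tongs 0.9 [270. 240.] [362.  14.  20.]
scene bell 0.6 [334. 362.] [ 357. -364.   22.]
scene bell 0.21 [258. 377.] [ 587. -253.   69.]
scene spoon 0.55 [314. 293.] [ 333. -194.    3.]
scene shaker_mid [(0.91, [318.0, 222.0, 332.0, 256.0])]
scene tea_tin_mid [(0.75, [252.0, 195.0, 269.0, 228.0]), (0.6, [291.0, 229.0, 320.0, 266.0])]
scene spice_jar_mid [(0.95, [353.0
[... 1184 characters left out ...]
ell 0.78 [240. 385.] [ 385. -346.   57.]
top bell 0.67 [171. 355.] [ 622. -251.   16.]
top spoon 0.49 [250. 340.] [ 349. -201.    2.]
top shaker_mid [(0.57, [298.0, 169.0, 314.0, 184.0]), (0.51, [187.0, 216.0, 216.0, 222.0])]
top tea_tin_mid [(0.72, [221.0, 160.0, 239.0, 179.0]), (0.66, [299.0, 191.0, 311.0, 201.0])]
top spice_jar_mid [(0.69, [344.0, 186.0, 366.0, 205.0]), (0.42, [155.0, 200.0, 247.0, 234.0])]
top cup_mid [(0.74, [154.0, 198.0, 185.0, 230.0]), (0.47, [343.0, 170.0, 368.0, 179.0])]
top pan_right_top [(0.79, [219.0, 200.0, 245.0, 230.0]), (0.16, [348.0, 183.0, 364.0, 203.0])]
top balance [(0.82, [154.0, 200.0, 245.0, 235.0])]
top rack [(0.7, [266.0, 135.0, 400.0, 213.0])]
2.15
```

```bash
cat >> h.py <<'E'
def cloud(P,d):
    rr,cc=np.mgrid[0:d.shape[0],0:d.shape[1]]
    x=(cc-P["cx"])/P["fx"]; y=(rr-P["cy"])/P["fy"]
    c=np.stack([x*d,-y*d,-d],-1)
    T=np.linalg.inv(np.array(P["world_to_cam"]))
    w=c@T[:3,:3].T+T[:3,3]; w[d<=0]=np.nan
    return w
E
python3 - <<'E'
from h import *
W={}
for n in ["scene","top"]:
    d=np.load(n+"0.npz")["d"]; im=np.load(n+"0.npz")["im"]; P=camera_params(n); w=cloud(P,d); W[n]=w
    x,y,z=w[...,0],w[...,1],w[...,2]
    def st(lbl,m):
        p=w[m]; 
        if len(p)<5: print(n,lbl,len(p)); return
        rect=cv2.minAreaRect(p[:,:2].astype(np.float32)*1.0)
        print(n,lbl,len(p),"mean",np.round(p.mean(0),1),"lo",np.round(np.percentile(p,3,axis=0),1),"hi",np.round(np.percentile(p,97,axis=0),1),"rect",np.round(rect[0],1),np.round(rect[1],1),round(rect[2],1))
    st("table",(abs(z)<5)&(x>300)&(x<700)&(y>-400)&(y<300))
    st("base",(z>4)&(z<17)&(x>440)&(x<720)&(y>-380)&(y<40))
    st("deck",(z>205)&(z<240)&(x>540)&(x<780)&(y>-400)&(y<50))
    st("tintop",(z>88)&(z<105)&(x>470)&(x<560)&(y>-130)&(y<-40))
    st("tin",(z>25)&(z<105)&(x>470)&(x<560)&(y>-130)&(y<-40))
    st("jartop",(z>108)&(z<130)&(x>470)&(x<580)&(y>-300)&(y<-190))
    st("jar",(z>30)&(z<130)&(x>470)&(x<560)&(y>-300)&(y<-190))
    st("shk",(z>30)&(z<125)&(x>565)&(x<660)&(y>-130)&(y<-40))
    st("cup",(z>30)&(z<125)&(x>565)&(x<660)&(y>-310)&(y<-200))
    st("panR",(z>107)&(z<122)&(x>400)&(x<520)&(y>90)&(y<235))
    st("panL",(z>85)&(z<105)&(x>400)&(x<520)&(y>290)&(y<420))
    st("ref",(z>110)&(z<220)&(x>400)&(x<520)&(y>290)&(y<420))
    st("hous",(z>30)&(z<50)&(x>350)&(x<560)&(y>90)&(y<430))
    st("plate",(z>80)&(z<125)&(x>400)&(x<520)&(y>225)&(y<285))
    st("blue",(z>30)&(z<125)&(x>560)&(x<660)&(y>100)&(y<220))
    crop=(im[120:220,240:420] if n=="top" else im[140:320,240:460])
    save(n+"c.png",cv2.resize(crop,None,fx=4 if n=="top" else 3,fy=4 if n=="top" else 3,interpolation=cv2.INTER_CUBIC))
E
```

```text
scene table 12014 mean [ 431.9 -109.2    1.3] lo [ 305.6 -392.1   -1.5] hi [671.9 256.1   4.2] rect [500.1 -50.1] [699.8 400. ] 90.0
scene base 4082 mean [ 555.8 -196.9   10.8] lo [ 482.4 -354.1    5.3] hi [668.1  25.4  14.3] rect [ 578.8 -170. ] [419.9 277.5] 90.0
scene deck 2407 mean [ 628.  -181.2  227.3] lo [ 591.6 -352.8  218. ] hi [688.6  29.3 237.5] rect [ 643.6 -154.9] [104.1 404.6] 2.1
scene tintop 190 mean [520.1 -78.5  95.6] lo [ 504.3 -101.3   88.4] hi [541.  -51.9  99.6] rect [522.6 -76.3] [42.1 53.4] 5.8
scene tin 655 mean [514.8 -82.8  68.3] lo [ 503.8 -102.3   27. ] hi [540.3 -54.   98.8] rect [522.9 -76.7] [42.7 53.9] 7.2
scene jartop 180 mean [ 525.3 -247.3  115.7] lo [ 507.8 -264.9  108.6] hi [ 546.5 -226.5  119.4] rect [ 528.4 -245.2] [46.5 42.7] 11.6
scene jar 712 mean [ 518.  -251.4   80.9] lo [ 506.4 -266.6   32.6] hi [ 541.2 -228.6  118.4] rect [ 526.8 -246.2] [49.1 46. ] 31.6
scene shk 338 mean [595.9 -83.3  66.5] lo [584.5 -96.6  32.3] hi [614.3 -65.6 100.1] rect [601.  -80.1] [35.3 38.7] 33.3
scene cup 619 mean [ 616.7 -247.9   63.9] lo [ 584.7 -274.    33.
[... 1975 characters left out ...]
6.5 166.3 114.6] lo [414.6 124.1 108.4] hi [499.2 208.8 120.6] rect [456.7 166. ] [96.5 96. ] 44.9
top panL 533 mean [450.4 364.4  94.5] lo [409.8 322.6  87.4] hi [498.1 409.9 102.8] rect [453.3 365.1] [103.9  97.6] 49.9
top ref 170 mean [460.3 356.6 162.9] lo [443.7 343.1 121.1] hi [477.6 376.4 188.7] rect [470.9 339. ] [37.3 92.7] 23.8
top hous 1208 mean [448.  266.9  38.9] lo [401.  133.4  31.4] hi [508.7 369.1  46.9] rect [455.  265.8] [109.5 279. ] 0.8
top plate 105 mean [459.8 260.2  92.7] lo [441.3 231.6  80.7] hi [475.  282.3 117.1] rect [463.  257.8] [41.5 56.2] 23.5
top blue 212 mean [612.7 176.2  79.5] lo [589.1 152.2  42.3] hi [638.8 201.   93.5] rect [615. 178.] [37.4 51.2] 47.0
```

View pics/topc.png

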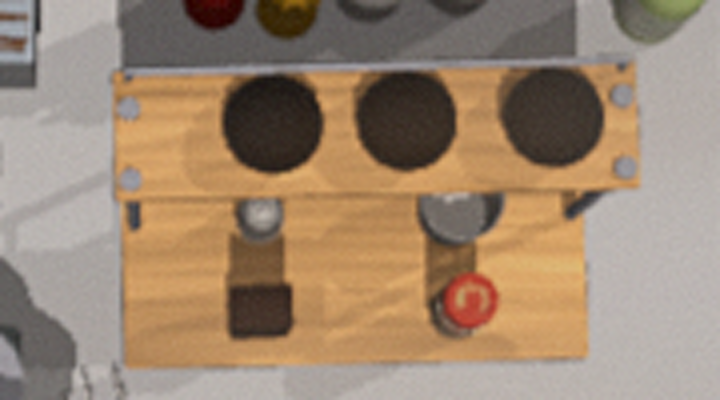

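View pics/scenec.png

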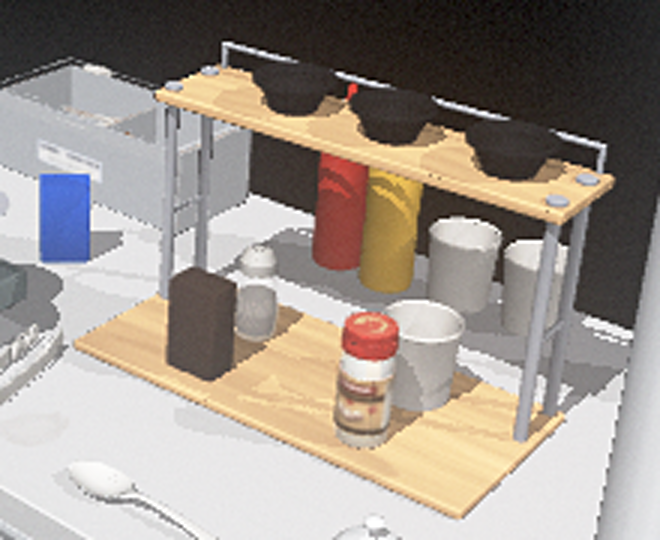

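```bash
cat >> h.py <<'E'
def pose():
    o=get_obs(); return np.array(o["tcp_pos"]),R.from_quat(o["eef_rot"]),o
def down(yaw,tilt=0):
    # tool x ahead at yaw (deg), tool z tilted forward by tilt deg
    c,s=np.cos(np.radians(yaw)),np.sin(np.radians(yaw))
    f=np.array([c,s,0]); l=np.array([-s,c,0])
    t=np.radians(tilt)
    z=f*np.sin(t)-np.array([0,0,1])*np.cos(t)
    y=-l; x=np.cross(y,z)
    return R.from_matrix(np.stack([x,y,z],1))
def plan(pt,Rt,n,p0=None,R0=None):
    p,r,o=pose()
    if p0 is not None: p=np.array(p0)
    if R0 is not None: r=R0
    tot=(r.inv()*Rt).as_rotvec(degrees=True)
    d=(np.array(pt)-p)/n
    offs=[];rots=[]
    for i in range(n):
        offs.append(np.round(r.inv().apply(d),1).tolist())
        rots.append(np.round(tot/n,1).tolist())
        r=r*R.from_rotvec(tot/n,degrees=True)
    print("tot rot",tot.round(1),"dist",np.linalg.norm(np.array(pt)-p).round(1))
    for i in range(0,n,5):
        print("offset",offs[i:i+5]); print("rot",rots[i:i+5])
def tilt_of(r):
    m=r.as_matrix(); return np.round(m,3)
E
python3 - <<'E'
from h import *
P=camera_params("wrist"); T=np.linalg.inv(np.array(P["world_to_cam"]))
p,r,o=pose(); print("cam in tool",r.inv().apply(T[:3,3]-p), "axis in tool", r.inv().apply(-T[:3,2]))
plan([523.5,-75.5,210],down(1.8),12)
# shaker fit
w=cloud(camera_params("scene"),np.load("scene0.npz")["d"]); x,y,z=np.moveaxis(w,-1,0)
from scipy.optimize import least_squares
m=(z>20)&(z<55)&(x>565)&(x<660)&(y>-130)&(y<-40)
q=w[m]; f=least_squares(lambda c:np.hypot(q[:,0]-c[0],q[:,1]-c[1])-22,[606,-73],loss="soft_l1"); print("shaker",f.x,m.sum(),np.std(f.fun))
E
```

```text
cam in tool [ 7.95051526e+01  1.37510114e-01 -1.43974495e+02] axis in tool [-0.31144098 -0.0013233   0.95026458]
tot rot [  0.   -0.  -28.3] dist 632.8
offset [[41.9, 32.0, 1.8], [40.5, 33.7, 1.8], [39.1, 35.4, 1.8], [37.6, 36.9, 1.8], [36.1, 38.4, 1.8]]
rot [[0.0, -0.0, -2.4], [0.0, -0.0, -2.4], [0.0, -0.0, -2.4], [0.0, -0.0, -2.4], [0.0, -0.0, -2.4]]
offset [[34.4, 39.9, 1.8], [32.8, 41.3, 1.8], [31.1, 42.6, 1.8], [29.3, 43.8, 1.8], [27.5, 45.0, 1.8]]
rot [[0.0, -0.0, -2.4], [0.0, -0.0, -2.4], [0.0, -0.0, -2.4], [0.0, -0.0, -2.4], [0.0, -0.0, -2.4]]
offset [[25.6, 46.1, 1.8], [23.7, 47.1, 1.8]]
rot [[0.0, -0.0, -2.4], [0.0, -0.0, -2.4]]
shaker [608.22721312 -74.38487723] 157 2.53712453771706
```

Run:
```python
from h import *
plan([505,-75.5,235],down(181.8),15)
```

```text
tot rot [ -0.   -0.  151.7] dist 624.6
offset [[32.4, 26.2, -0.2], [36.5, 20.1, -0.2], [39.4, 13.4, -0.2], [41.2, 6.2, -0.2], [41.6, -1.1, -0.2]]
rot [[-0.0, -0.0, 10.1], [-0.0, -0.0, 10.1], [-0.0, -0.0, 10.1], [-0.0, -0.0, 10.1], [-0.0, -0.0, 10.1]]
offset [[40.8, -8.4, -0.2], [38.7, -15.4, -0.2], [35.4, -22.0, -0.2], [30.9, -27.9, -0.2], [25.6, -32.9, -0.2]]
rot [[-0.0, -0.0, 10.1], [-0.0, -0.0, 10.1], [-0.0, -0.0, 10.1], [-0.0, -0.0, 10.1], [-0.0, -0.0, 10.1]]
offset [[19.4, -36.8, -0.2], [12.6, -39.7, -0.2], [5.5, -41.3, -0.2], [-1.9, -41.6, -0.2], [-9.1, -40.6, -0.2]]
rot [[-0.0, -0.0, 10.1], [-0.0, -0.0, 10.1], [-0.0, -0.0, 10.1], [-0.0, -0.0, 10.1], [-0.0, -0.0, 10.1]]
```

jog_arm --offset '[[32.4,26.2,0],[36.5,20.1,0],[39.4,13.4,0],[41.2,6.2,0],[41.6,-1.1,0]]' --rot '[[0,0,10.1],[0,0,10.1],[0,0,10.1],[0,0,10.1],[0,0,10.1]]' --grip '[85,85,85,85,85]'

```text
t: 2.78
tcp_pos: [332.2, 301.8, 231.4]
eef_rot: [0.781, -0.624, 0.0, -0.0]
ft_force: [0.8, 0.1, 0.1]
finger_gap: 0.996
```

jog_arm --offset '[[40.8,-8.4,0],[38.7,-15.4,0],[35.4,-22,0],[30.9,-27.9,0],[25.6,-32.9,0]]' --rot '[[0,0,10.1],[0,0,10.1],[0,0,10.1],[0,0,10.1],[0,0,10.1]]' --grip '[85,85,85,85,85]'

```text
t: 3.4
tcp_pos: [419.3, 112.6, 231.5]
eef_rot: [-0.44, 0.898, 0.0, 0.0]
ft_force: [0.1, 0.0, 0.1]
finger_gap: 0.993
```

jog_arm --offset '[[19.4,-36.8,0],[12.6,-39.7,0],[5.5,-41.3,0],[-1.9,-41.6,0],[-9.1,-40.6,0]]' --rot '[[0,0,10.1],[0,0,10.1],[0,0,10.1],[0,0,10.1],[0,0,10.1]]' --grip '[85,85,85,85,85]'

```text
t: 4.03
tcp_pos: [506.6, -76.5, 231.4]
eef_rot: [-0.015, 1.0, 0.0, 0.0]
ft_force: [-0.1, 1.2, 0.5]
finger_gap: 0.997
```

Run:
```python
from h import *
p,r,o=pose(); print(p,tilt_of(r),o["qpos"],o["t"])
P=camera_params("wrist")
im,d=read_camera("wrist"); save("w1.png",im); np.savez("w1.npz",im=im,d=d,T=P["world_to_cam"])
p,r,o=pose(); print(p,o["ft_force"])
```

```text
[506.63743043 -76.49041681 231.4024599 ] [[-1.   -0.03  0.  ]
 [-0.03  1.    0.  ]
 [-0.    0.   -1.  ]] [ 1.56280724e-01  1.80086308e-01  1.21754258e-02  3.91749113e-05
 -1.40253038e+00 -1.69734717e+00] 4.025
[507.80914113 -79.8948754  230.86491155] [ 3.04321365 -3.72870346  0.16348751]
```

View pics/w1.png

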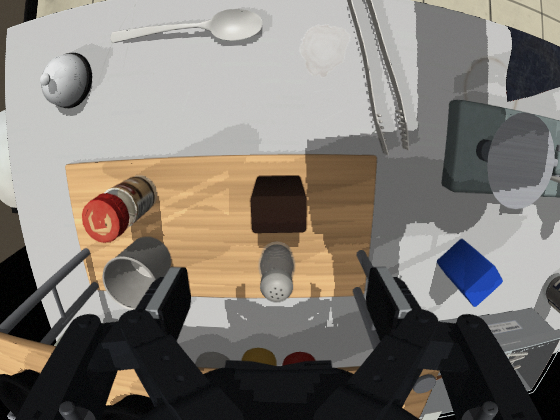

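Wrist picture: tin at (278,204), shaker right behind it at (277,272), jar and cup on the other lane. The arm was still settling, so I'll take another picture at rest and measure from that.

```bash
cat >> h.py <<'E'
def wcloud(P,d):
    rr,cc=np.mgrid[0:d.shape[0],0:d.shape[1]].astype(np.float64)
    pts=np.stack([cc,rr],-1).reshape(-1,1,2)
    K=np.array([[P["fx"],0,P["cx"]],[0,P["fy"],P["cy"]],[0,0,1]])
    u=cv2.fisheye.undistortPoints(pts,K,np.zeros(4)).reshape(d.shape+(2,))
    c=np.stack([u[...,0]*d,-u[...,1]*d,-d],-1)
    T=np.linalg.inv(np.array(P["world_to_cam"]))
    w=c@T[:3,:3].T+T[:3,3]; w[d<=0]=np.nan
    return w
def stat(w,lbl,m):
    p=w[m]
    if len(p)<5: print(lbl,len(p)); return
    rect=cv2.minAreaRect(p[:,:2].astype(np.float32))
    print(lbl,len(p),"mean",np.round(p.mean(0),1),"lo",np.round(np.percentile(p,2,axis=0),1),"hi",np.round(np.percentile(p,98,axis=0),1),"rect",np.round(rect[0],1),np.round(rect[1],1),round(rect[2],1))
def circ(w,m,rad,g):
    from scipy.optimize import least_squares
    q=w[m]; f=least_squares(lambda c:np.hypot(q[:,0]-c[0],q[:,1]-c[1])-rad,g,loss="soft_l1"); return np.round(f.x,1),m.sum(),round(np.std(f.fun),2)
E
python3 - <<'E'
from h import *
P=camera_params("wrist")
im,d=read_camera("wrist"); np.savez("w2.npz",im=im,d=d)
p,r,o=pose(); print(p,o["ft_force"],o["t"])
w=wcloud(P,d); x,y,z=np.moveaxis(w,-1,0)
stat(w,"table",(abs(z)<6)&(x>350)&(x<470)&(y>-250)&(y<0))
stat(w,"base",(z>5)&(z<16)&(x>440)&(x<720)&(y>-380)&(y<40))
stat(w,"tintop",(z>91)&(z<103)&(x>480)&(x<560)&(y>-130)&(y<-30))
stat(w,"tin",(z>20)&(z<90)&(x>480)&(x<560)&(y>-130)&(y<-30))
stat(w,"shk",(z>20)&(z<110)&(x>570)&(x<660)&(y>-130)&(y<-30))
print(circ(w,(z>20)&(z<55)&(x>570)&(x<660)&(y>-130)&(y<-30),22,[606,-73]))
stat(w,"jartop",(z>108)&(z<130)&(x>480)&(x<580)&(y>-300)&(y<-190))
stat(w,"pan",(z>108)&(z<122)&(x>400)&(x<520)&(y>90)&(y<235))
E
```

```text
[506.97609845 -77.98991492 230.68283258] [-0.73137832  0.44999268  0.82200395] 4.125
table 21441 mean [ 410.1 -121.1    1.3] lo [ 3.525e+02 -2.439e+02 -3.000e-01] hi [467.5  -5.1   3. ] rect [ 410. -125.] [250. 120.] 90.0
base 29395 mean [ 563.1 -126.8   11.3] lo [ 484.3 -346.9    9.6] hi [665.1  33.1  13. ] rect [ 563.7 -156.9] [226.2 404.7] 3.0
tintop 2151 mean [521.6 -75.6  97.2] lo [504.6 -99.7  93.7] hi [539.7 -51.6  98.7] rect [522.7 -75.7] [36.5 50.1] 2.4
tin 794 mean [504.9 -76.4  59. ] lo [503.8 -99.6  22.4] hi [506.6 -53.1  89.1] rect [506.  -76.3] [ 3.4 49.8] 2.7
shk 1759 mean [594.7 -75.8  74.1] lo [584.2 -93.4  25.4] hi [613.8 -58.2 100.9] rect [600.8 -75.7] [36.4 37.8] 37.1
(array([606.8, -75.4]), np.int64(451), np.float64(0.87))
jartop 1511 mean [ 526.5 -241.2  116.8] lo [ 507.1 -262.9  109.1] hi [ 547.3 -222.8  119. ] rect [ 527.6 -243.9] [44.1 43.8] 87.0
pan 5003 mean [454.6 163.2 116.6] lo [410.8 121.4 115.2] hi [499.1 209.7 118. ] rect [455.3 166.6] [98.8 98.4] 32.9
```

Run:
```python
from h import *
plan([522.7,-75.7,130],down(182.2),3)
plan([522.7,-75.7,53],down(182.2),3,p0=[522.7,-75.7,130],R0=down(182.2))
```

```text
tot rot [-0.1 -0.1 -0.6] dist 101.9
offset [[-5.3, 0.6, 33.6], [-5.3, 0.6, 33.6], [-5.3, 0.6, 33.6]]
rot [[-0.0, -0.0, -0.2], [-0.0, -0.0, -0.2], [-0.0, -0.0, -0.2]]
tot rot [0. 0. 0.] dist 77.0
offset [[0.0, 0.0, 25.7], [0.0, 0.0, 25.7], [0.0, 0.0, 25.7]]
rot [[0.0, 0.0, 0.0], [0.0, 0.0, 0.0], [0.0, 0.0, 0.0]]
```

jog_arm --offset '[[-5.3,0.6,33.6],[-5.3,0.6,33.6],[-5.3,0.6,33.6],[0,0,0],[0,0,0]]' --rot '[[0,0,-0.2],[0,0,-0.2],[0,0,-0.2],[0,0,0],[0,0,0]]' --grip '[80,80,80,80,80]'

```text
t: 4.75
tcp_pos: [522.7, -72.7, 132.0]
eef_rot: [-0.023, 1.0, -0.0, 0.001]
ft_force: [-0.4, 0.2, 0.9]
finger_gap: 0.937
```

Run:
```python
from h import *
p,r,o=pose(); print(p,tilt_of(r),o["finger_gap"])
plan([522.7,-75.7,53],down(182.2),3)
```

```text
[522.68565812 -72.68433736 132.02266228] [[-0.999 -0.047  0.002]
 [-0.047  0.999 -0.   ]
 [-0.002 -0.001 -1.   ]] 0.9365286576630164
tot rot [-0.   0.1  0.5] dist 79.1
offset [[0.1, -1.0, 26.3], [0.1, -1.0, 26.3], [0.1, -1.0, 26.3]]
rot [[-0.0, 0.0, 0.2], [-0.0, 0.0, 0.2], [-0.0, 0.0, 0.2]]
```

jog_arm --offset '[[0,-1,26.3],[0,-1,26.3],[0,-1,26.3],[0,0,0],[0,0,0]]' --rot '[[0,0,0.2],[0,0,0.2],[0,0,0.1],[0,0,0],[0,0,0]]' --grip '[80,80,80,80,80]'

```text
t: 5.38
tcp_pos: [523.5, -75.7, 53.7]
eef_rot: [-0.019, 1.0, -0.0, 0.002]
ft_force: [0.5, 0.2, 0.3]
finger_gap: 0.937
```

Run:
```python
from h import *
p,r,o=pose(); print(p,tilt_of(r),o["ft_force"])
im,d=read_camera("wrist"); save("w3.png",im)
plan([522.7,-75.7,53],down(182.2),1)
```

```text
[523.52583957 -75.6810213   53.68425393] [[-0.999 -0.038  0.003]
 [-0.038  0.999 -0.   ]
 [-0.003 -0.    -1.   ]] [0.46602364 0.16645913 0.3247988 ]
tot rot [-0.   0.2 -0. ] dist 1.1
offset [[0.9, -0.1, 0.7]]
rot [[-0.0, 0.2, -0.0]]
```

View pics/w3.png

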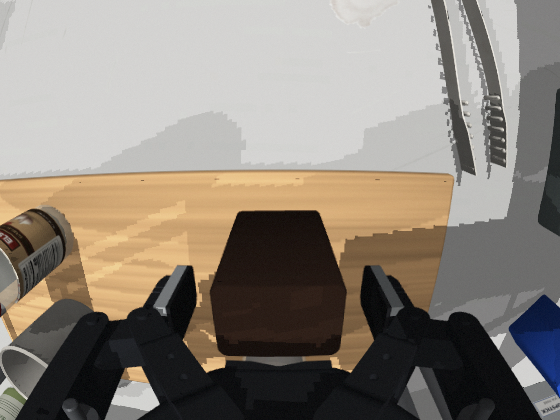

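The tin at (278,285) sits centred between the pads, with about equal gaps on each side. I'll close on it.

jog_arm --offset '[[0,0,0],[0,0,0],[0,0,0],[0,0,0]]' --rot '[[0,0,0],[0,0,0],[0,0,0],[0,0,0]]' --grip '[65,56,50,45]' --newtons 30

```text
t: 5.92
tcp_pos: [522.6, -75.7, 52.2]
eef_rot: [-0.019, 1.0, -0.0, 0.001]
ft_force: [0.1, -0.0, 5.2]
finger_gap: 0.597
```

jog_arm --offset '[[0,0,-10],[0,0,-25],[0,0,-25],[0,0,0]]' --rot '[[0,0,0],[0,0,0],[0,0,0],[0,0,0]]' --grip '[45,45,45,45]'

```text
t: 6.42
tcp_pos: [523.3, -75.6, 113.6]
eef_rot: [-0.019, 1.0, 0.0, 0.002]
ft_force: [-0.4, -1.2, -1.5]
finger_gap: 0.594
```

Run:
```python
from h import *
p,r,o=pose(); print(p,o["finger_gap"],o["ft_force"])
plan([425,-185,110],down(182.2),4)
```

```text
[523.33996145 -75.60834818 113.56187412] 0.5936173031077169 [-0.35973597 -1.20047228 -1.49288054]
tot rot [ 0.   0.2 -0.1] dist 147.1
offset [[25.6, -26.4, 0.8], [25.6, -26.4, 0.8], [25.6, -26.4, 0.8], [25.6, -26.4, 0.9]]
rot [[0.0, 0.1, -0.0], [0.0, 0.1, -0.0], [0.0, 0.1, -0.0], [0.0, 0.1, -0.0]]
```

jog_arm --offset '[[25.6,-26.4,0.8],[25.6,-26.4,0.8],[25.6,-26.4,0.8],[25.6,-26.4,0.8],[0,0,0]]' --rot '[[0,0,0],[0,0,0],[0,0,0],[0,0,0],[0,0,0]]' --grip '[45,45,45,45,45]'

```text
t: 7.05
tcp_pos: [421.3, -186.0, 107.4]
eef_rot: [-0.017, 1.0, 0.0, -0.001]
ft_force: [0.7, -0.5, -1.7]
finger_gap: 0.594
```

jog_arm --offset '[[0,0,25],[0,0,25],[0,0,10],[0,0,4],[0,0,0]]' --rot '[[0,0,0],[0,0,0],[0,0,0],[0,0,0],[0,0,0]]' --grip '[45,45,45,45,45]'

```text
t: 7.68
tcp_pos: [424.2, -185.0, 44.7]
eef_rot: [-0.019, 1.0, -0.0, 0.0]
ft_force: [-0.0, 0.6, -0.6]
finger_gap: 0.592
```

jog_arm --offset '[[0,0,1.5],[0,0,0],[0,0,0]]' --rot '[[0,0,0],[0,0,0],[0,0,0]]' --grip '[45,45,45]'

```text
t: 8.05
tcp_pos: [423.9, -185.1, 43.1]
eef_rot: [-0.019, 1.0, -0.0, 0.0]
ft_force: [-0.2, 0.2, -0.8]
finger_gap: 0.592
```

Run:
```python
from h import *
p,r,o=pose(); print(p,tilt_of(r),o["finger_gap"],o["ft_force"])
```

```text
[ 423.85753084 -185.07382453   43.14567411] [[-0.999 -0.037  0.001]
 [-0.037  0.999 -0.   ]
 [-0.001 -0.    -1.   ]] 0.5921492838696515 [-0.24354159  0.15464811 -0.84907183]
```

jog_arm --offset '[[0,0,1],[0,0,0]]' --rot '[[0,0,0],[0,0,0]]' --grip '[45,45]'

```text
t: 8.3
tcp_pos: [423.9, -185.1, 42.2]
eef_rot: [-0.019, 1.0, -0.0, 0.0]
ft_force: [-0.5, 0.5, 1.8]
finger_gap: 0.595
```

jog_arm --offset '[[0,0,0],[0,0,0],[0,0,0],[0,0,0]]' --rot '[[0,0,0],[0,0,0],[0,0,0],[0,0,0]]' --grip '[55,62,75,80]'

```text
t: 8.8
tcp_pos: [423.7, -185.0, 41.8]
eef_rot: [-0.019, 1.0, -0.0, -0.0]
ft_force: [0.1, -0.6, 1.1]
finger_gap: 0.94
```

jog_arm --offset '[[0,0,-30],[0,0,-50],[0,0,-60],[0,0,0]]' --rot '[[0,0,0],[0,0,0],[0,0,0],[0,0,0]]' --grip '[80,80,80,80]'

```text
t: 9.3
tcp_pos: [426.6, -185.9, 187.0]
eef_rot: [-0.019, 1.0, -0.001, 0.005]
ft_force: [0.0, 0.1, -0.6]
finger_gap: 0.939
```

```bash
python3 - <<'E'
from h import *
p,r,o=pose(); print(p,o["ft_force"],o["t"],o["qpos"].round(2))
# stage pose: 90mm back from grasp along tool axis, then in
Rt=down(182,0)
R35=R.from_matrix(np.stack([[-1,0,0],[0,1,0],[0,0,-1]],1))
E
cat >> h.py <<'E'
def dtilt(yaw,tilt):
    # tool x toward robot (yaw ~182), tilt forward: z = forward*sin+down*cos
    y0=np.radians(yaw-180); f=np.array([np.cos(y0),np.sin(y0),0]); l=np.array([-f[1],f[0],0])
    t=np.radians(tilt); z=f*np.sin(t)-np.array([0,0,1.])*np.cos(t)
    y=l; x=np.cross(y,z)
    return R.from_matrix(np.stack([x,y,z],1))
E
python3 - <<'E'
from h import *
Rt=dtilt(182,35); z=Rt.apply([0,0,1]); print(z,tilt_of(Rt))
g=np.array([606.8,-75.4,55]); tcp=g+19*z; print("tcp grasp",tcp)
st=np.array([505,-75.4,110])+0*z
print("stage",st)
plan(st,Rt,5)
E
```

```text
[ 426.63235149 -185.8558556   186.97046772] [ 0.04711948  0.08716823 -0.64678628] 9.3 [-0.07  0.1  -0.2   0.   -1.26 -1.46]
[ 0.57322703  0.02001753 -0.81915204] [[-0.819 -0.035  0.573]
 [-0.029  0.999  0.02 ]
 [-0.574  0.    -0.819]]
tcp grasp [617.69131355 -75.01966695  39.43611116]
stage [505.  -75.4 110. ]
tot rot [ -0.1 -34.4   0.2] dist 155.8
offset [[-16.3, 21.5, 15.5], [-14.4, 21.5, 17.4], [-12.2, 21.5, 19.0], [-9.8, 21.5, 20.3], [-7.3, 21.5, 21.3]]
rot [[-0.0, -6.9, 0.0], [-0.0, -6.9, 0.0], [-0.0, -6.9, 0.0], [-0.0, -6.9, 0.0], [-0.0, -6.9, 0.0]]
```

jog_arm --offset '[[-16.3,21.5,15.5],[-14.4,21.5,17.4],[-12.2,21.5,19],[-9.8,21.5,20.3],[-7.3,21.5,21.3]]' --rot '[[0,-6.9,0],[0,-6.9,0],[0,-6.9,0],[0,-6.9,0],[0,-6.9,0]]' --grip '[80,80,80,80,80]'

```text
t: 9.93
tcp_pos: [499.5, -107.0, 118.3]
eef_rot: [-0.009, 0.961, -0.015, 0.275]
ft_force: [0.7, -3.5, 1.7]
finger_gap: 0.937
```

jog_arm --offset '[[0,0,0],[0,0,0]]' --rot '[[0,0,0],[0,0,0]]' --grip '[80,80]'

```text
t: 10.18
tcp_pos: [500.9, -109.4, 120.1]
eef_rot: [-0.008, 0.962, -0.016, 0.274]
ft_force: [1.5, -1.0, -0.5]
finger_gap: 0.938
```

Run:
```python
from h import *
p,r,o=pose(); print(p,tilt_of(r),o["t"],o["qpos"].round(2))
P=camera_params("wrist")
im,d=read_camera("wrist"); save("w4.png",im)
w=wcloud(P,d); x,y,z=np.moveaxis(w,-1,0)
p,r,o=pose(); print(p)
stat(w,"shk",(z>20)&(z<110)&(x>570)&(x<660)&(y>-130)&(y<-30))
print(circ(w,(z>20)&(z<55)&(x>570)&(x<660)&(y>-130)&(y<-30),22,[606,-73]))
for h in range(20,110,8):
    m=(z>h)&(z<h+8)&(x>570)&(x<660)&(y>-130)&(y<-30)
    if m.sum()>5: print(h,m.sum(),x[m].min().round(1),np.percentile(y[m],[1,99]).round(1))
stat(w,"deck",(z>205)&(z<235)&(x>560)&(x<720)&(y>-380)&(y<40))
stat(w,"base",(z>5)&(z<16)&(x>440)&(x<720)&(y>-380)&(y<40))
Rt=dtilt(182,35); zz=Rt.apply([0,0,1])
g=np.array([606.8,-75.4,55]); plan(g+19*zz,Rt,4)
```

```text
[ 500.8600712  -109.44279796  120.12913739] [[-0.85  -0.007  0.527]
 [-0.025  0.999 -0.027]
 [-0.527 -0.036 -0.849]] 10.175 [ 0.14 -0.06 -0.85  0.4  -0.26 -2.06]
[ 501.59361723 -109.30099099  120.77596819]
shk 3830 mean [591.3 -77.6  63.7] lo [583.9 -95.2  22.5] hi [605.3 -58.7 100.2] rect [598.1 -78.6] [29.9 42.5] 26.7
(array([606.5, -75.8]), np.int64(1493), np.float64(0.79))
20 262 584.2 [-95.4 -57.5]
28 299 583.4 [-96.8 -56.9]
36 362 582.6 [-97.6 -55.7]
44 416 582.6 [-96.7 -55.9]
52 404 584.3 [-95.7 -57.4]
60 394 585.2 [-94.1 -58.8]
68 377 586.6 [-92.9 -60. ]
76 316 587.1 [-92.3 -60. ]
84 406 587.0 [-92.3 -60.4]
92 496 588.8 [-90.4 -62. ]
100 98 597.2 [-83.1 -68.6]
deck 498 mean [ 606.3 -338.9  219.3] lo [ 599.8 -352.2  205.8] hi [ 619.3 -321.8  231.4] rect [ 610.9 -344.2] [25.8 48.3] 50.7
base 45039 mean [ 546.8 -117.1   11.3] lo [ 481.3 -340.7    8.2] hi [659.7  32.2  12.6] rect [ 561.1 -157.3] [226.9 402.5] 2.3
tot rot [-2.6 -3.1 -0.2] dist 145.8
offset [[-14.1, 9.1, 32.4], [-13.7, 8.7, 32.7], [-13.2, 8.3, 32.9], [-12.8, 7.9, 33.2]]
rot [[-0.7, -0.8, -0.1], [-0.7, -0.8, -0.1], [-0.7, -0.8, -0.1], [-0.7, -0.8, -0.1]]
```

View pics/w4.png

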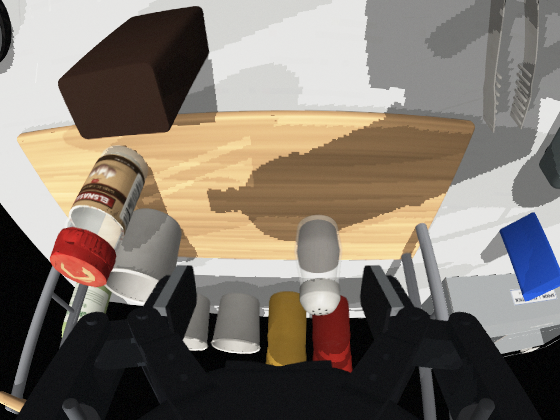

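The wrist picture shows the shaker at (318,265), standing free, with the tin at (135,70). The arm is near its wrist singularity (q5 is about -0.26), so I'll fit a kinematic model and choose an approach heading that avoids it.

```bash
cat > kin.py <<'E'
import numpy as np
from scipy.optimize import least_squares
from scipy.spatial.transform import Rotation as R
S=[([1.39362148e+00,2.55762548e-01,1.06984642e-01,-4.9e-4,-1.42385582e+00,-2.84645347e-01],[244.769,491.986,230.378]),
([1.56280724e-01,1.80086308e-01,1.21754258e-02,3.9e-5,-1.40253038e+00,-1.69734717e+00],[506.637,-76.490,231.402])]
# params
lo=np.array([-2.95,-1.21,-1.09,-2.87,-2.94,-3.05]);hi=np.array([2.95,1.97,1.5,1.71,-.07,3.05])
def fk(q,P):
    r0,L,h,a2,a3,e,d6=P
    R1=R.from_euler('z',q[0]); 
    R2=R.from_euler('y',q[1]); R3=R.from_euler('y',q[1]-q[2])
    R4=R.from_euler('x',q[3])      # forearm roll along x
    p=np.array([r0,L,h])+R2.apply([0,0,a2])+R3.apply([a3,0,e])
    Rt=R3*R4*R.from_euler('y',-q[4])
    p=p+Rt.apply([d6,0,0])
    # tool z = local x
    Rtool=R1*Rt*R.from_matrix(np.array([[0,0,1.],[0,1,0],[-1,0,0]]))
    return R1.apply(p),Rtool,q[5]
E
python3 - <<'E'
from h import *; from kin import *
p,r,o=pose(); np.save("cur.npy",np.r_[o["qpos"],p]); print(o["qpos"].round(4).tolist(),p)
S.append((o["qpos"],p))
def f(P): return np.concatenate([fk(q,P)[0]-np.array(x) for q,x in S])
best=None
for s in range(30):
    g=np.random.RandomState(s)
    x0=np.array([g.uniform(0,200),-150,g.uniform(-50,400),g.uniform(200,500),g.uniform(200,500),g.uniform(-50,100),g.uniform(150,350)])
    try: k=least_squares(f,x0,x_scale=100)
    except Exception: continue
    if best is None or k.cost<best.cost: best=k
print(best.x.round(1),best.cost,best.fun.round(1))
q,x=S[-1]; a,Rm,q6=fk(q,best.x); print((Rm.inv()*r).as_rotvec(degrees=True),q6*57.3, [fk(qq,best.x)[1].apply([0,0,1]).round(3).tolist() for qq,_ in S])
E
```

```text
[0.1401, -0.0646, -0.8481, 0.4049, -0.2578, -2.0583] [ 501.59361723 -109.30099099  120.77596819]
[  371.1  -154.6 -1036.6   602.7   -64.5   445.1  -229.8] 20.70860571472979 [ 0.1 -1.2 -4.3  1.3 -0.   4.4 -0.2  0.5 -0.1]
[ 11.22671433  -2.79219509 -17.02537075] -117.94199433157974 [[0.0, -0.002, -1.0], [0.0, 0.0, -1.0], [0.501, 0.172, -0.848]]
```

```bash
sed -i "s/R4=R.from_euler('x',q\[3\])/R4=R.from_euler('x',-q[3])/" kin.py
python3 - <<'E'
from kin import *
c=np.load("cur.npy"); S.append((c[:6],c[6:])); S.append(([-.07,.10,-.20,0,-1.26,-1.46],[426.63,-185.86,186.97]))
prior=np.array([0,-155,300,400,400,50,250]); 
for sc in [(50,1e9,150,150,150,50,100)]:
  sc=np.array(sc)
  f=lambda P: np.concatenate([(fk(q,P)[0]-np.array(x))/(1 if i<3 else 5) for i,(q,x) in enumerate(S)]+[0.3*(P-prior)/sc])
  k=least_squares(f,prior,x_scale=100); print(k.x.round(1),k.cost,k.fun.round(1)); print([fk(qq,k.x)[1].apply([0,0,1]).round(3).tolist() for qq,_ in S])
np.save("P.npy",k.x)
E
```

```text
[ 137.4 -153.8 -111.2  543.8  239.2  107.5  257.1] 16.156722674545566 [-0.7 -0.4 -1.8 -0.   0.6  1.2 -0.  -1.3 -0.2  3.2  0.1  3.6  0.8  0.
 -0.8  0.3 -0.3  0.3  0. ]
[[-0.001, -0.002, -1.0], [0.0, 0.0, -1.0], [0.529, -0.027, -0.848], [0.011, -0.001, -1.0]]
```

```bash
cat >> kin.py <<'E'
def ik(p,z,P,q0):
    f=lambda q: np.r_[(fk(np.r_[q,0],P)[0]-p)/10,(fk(np.r_[q,0],P)[1].apply([0,0,1])-z)*20]
    k=least_squares(f,np.clip(q0[:5],lo[:5]+1e-3,hi[:5]-1e-3),bounds=(lo[:5],hi[:5]))
    return k.x,k.cost
E
python3 - <<'E'
from kin import *
P=np.load("P.npy")
def zt(yaw,t): y,t=np.radians(yaw),np.radians(t); return np.array([np.cos(y)*np.sin(t),np.sin(y)*np.sin(t),-np.cos(t)])
for name,g in [("shaker",[606.8,-75.4,55]),("lift",[606.8,-75.4,67]),("out",[520,-75.4,90]),("hi",[500,-20,170]),("pan",[456.5,166,150]),("panhi",[456.5,166,190])]:
  for t in (30,33):
    for yaw in (2,8,12):
      zz=zt(yaw,t); q,c=ik(np.array(g)+19*zz,zz,P,[.13,.3,-.3,0,-.6]); print(name,t,yaw,q.round(2),round(c,3))
E
```

```text
shaker 30 2 [ 0.16  0.23 -0.84  1.71 -0.07] 0.013
shaker 30 8 [ 0.12  0.24 -0.78 -0.26 -0.07] 0.394
shaker 30 12 [ 0.1   0.24 -0.83 -1.9  -0.07] 0.044
shaker 33 2 [ 0.16  0.22 -0.83  1.71 -0.07] 0.479
shaker 33 8 [ 0.12  0.23 -0.87 -2.87 -0.1 ] 0.049
shaker 33 12 [ 0.11  0.23 -0.87 -2.63 -0.11] 0.0
lift 30 2 [ 0.16  0.21 -0.8   1.06 -0.07] 0.0
lift 30 8 [ 0.13  0.22 -0.77 -0.13 -0.07] 0.076
lift 30 12 [ 0.11  0.23 -0.78 -0.87 -0.07] 0.005
lift 33 2 [ 0.16  0.21 -0.82  1.71 -0.07] 0.112
lift 33 8 [ 0.12  0.21 -0.85 -2.87 -0.07] 0.026
lift 33 12 [ 0.11  0.21 -0.83 -2.31 -0.07] 0.0
out 30 2 [ 0.19  0.03 -0.94  0.74 -0.11] 0.0
out 30 8 [ 0.16  0.04 -0.93  0.11 -0.08] 0.0
out 30 12 [ 0.14  0.05 -0.92 -0.43 -0.09] 0.0
out 33 2 [ 0.19  0.02 -0.98  1.54 -0.09] 0.0
out 33 8 [ 0.16  0.03 -0.93  0.33 -0.07] 0.295
out 33 12 [ 0.12  0.04 -0.96 -1.63 -0.07] 0.084
hi 30 2 [ 0.35 -0.08 -0.71  0.36 -0.46] 0.0
hi 30 8 [ 0.32 -0.08 -0.71  0.21 -0.43] 0.0
hi 30 12 [ 0.29 -0.07 -0.71  0.1  -0.42] 0.0
hi 33 2 [ 0.36 -0.1  -0.75  0.46 -0.4 ] 0.0
hi 33 8 [ 0.32 -0.1  -0.75  0.28 -0.36] 0.0
hi 33 12 [ 0.3  -0.09 -0.75  0.14 -0.34] 0.0
pan 30 2 [ 0.87 -0.09 -0.8   0.7  -0.61] 0.0
pan 30 8 [ 0.84 -0.1  -0.8   0.67 -0.55] 0.0
pan 30 12 [ 0.82 -0.1  -0.81  0.63 -0.51] 0.0
pan 33 2 [ 0.89 -0.1  -0.84  0.82 -0.6 ] 0.0
pan 33 8 [ 0.87 -0.11 -0.84  0.8  -0.53] 0.0
pan 33 12 [ 0.84 -0.12 -0.85  0.77 -0.48] 0.0
panhi 30 2 [ 0.87 -0.1  -0.65  0.58 -0.74] 0.0
panhi 30 8 [ 0.84 -0.11 -0.66  0.54 -0.68] 0.0
panhi 30 12 [ 0.82 -0.12 -0.66  0.5  -0.64] 0.0
panhi 33 2 [ 0.89 -0.12 -0.69  0.68 -0.72] 0.0
panhi 33 8 [ 0.87 -0.13 -0.7   0.64 -0.65] 0.0
panhi 33 12 [ 0.84 -0.14 -0.7   0.6  -0.61] 0.0
```

```bash
cat > scan.py <<'E'
from kin import *
P=np.load("P.npy")
def frame(yaw,t):
    y0=np.radians(yaw); f=np.array([np.cos(y0),np.sin(y0),0]); l=np.array([-f[1],f[0],0]); t=np.radians(t)
    z=f*np.sin(t)-np.array([0,0,1.])*np.cos(t); return np.stack([np.cross(l,z),l,z],1)
def deckclear(g,M):
    # min distance (mm) from deck slab front (x>=593 world approx, z 213..230) to body box 76x85 from 54 to 260 behind
    u=np.array([(a,b,-s) for a in np.linspace(-38,38,9) for b in np.linspace(-42.5,42.5,9) for s in np.linspace(54,260,60)])
    p=g+u@M.T
    dx=np.maximum(593-p[:,0]+ (p[:,1]+158)*-0.03,0); dz=np.maximum(np.maximum(213-p[:,2],p[:,2]-258),0)
    return np.hypot(dx,dz).min()
g0=np.array([606.8,-75.4,58]); 
for t in (30,33,36,40):
  for yaw in (-40,-30,-20,-10,20,30,40,50):
    M=frame(yaw,t); best=[]
    row=[]
    for nm,g in [("sh",g0),("lift",g0+[0,0,10]),("out",np.array([520,-80,80]))]:
      c=[]
      for s in ([.13,.2,-.8,-1.5,-.3],[.13,.2,-.8,1.2,-.3],[.13,.2,-.8,-2.6,-.3]):
        q,co=ik(g+19*M[:,2],M[:,2],P,s)
        if co<.01: c.append((q[4],q[3],q[0]))
      row.append(nm+" "+(str(np.round(min(c),2)) if c else "--"))
    print(t,yaw,"clear",deckclear(g0+[0,0,10],M).round(),row)
E
python3 scan.py
```

```text
30 -40 clear 0.0 ['sh [-0.49  1.1   0.31]', 'lift [-0.51  1.04  0.31]', 'out [-0.53  1.04  0.36]']
30 -30 clear 0.0 ['sh [-0.39  1.21  0.28]', 'lift [-0.41  1.13  0.28]', 'out [-0.43  1.12  0.33]']
30 -20 clear 5.0 ['sh [-0.29  1.33  0.25]', 'lift [-0.3   1.2   0.25]', 'out [-0.33  1.19  0.29]']
30 -10 clear 12.0 ['sh [-0.19  1.45  0.21]', 'lift [-0.2   1.25  0.21]', 'out [-0.22  1.23  0.24]']
30 20 clear 7.0 ['sh [-0.14 -1.4   0.08]', 'lift [-0.15 -1.13  0.08]', 'out [-0.14 -1.18  0.08]']
30 30 clear 0.0 ['sh [-0.25 -1.27  0.04]', 'lift [-0.26 -1.13  0.04]', 'out [-0.26 -1.19  0.03]']
30 40 clear 0.0 ['sh [-0.36 -1.16  0.  ]', 'lift [-0.37 -1.07  0.  ]', 'out [-0.37 -1.13 -0.01]']
30 50 clear 0.0 ['sh [-0.47 -1.06 -0.02]', 'lift [-0.48 -1.   -0.02]', 'out [-0.47 -1.05 -0.04]']
33 -40 clear 0.0 ['sh [-0.51  1.25  0.32]', 'lift [-0.53  1.18  0.32]', 'out [-0.55  1.17  0.38]']
33 -30 clear 3.0 ['sh [-0.42  1.4   0.29]', 'lift [-0.42  1.31  0.29]', 'out [-0.45  1.29  0.35]']
33 -20 clear 11.0 ['sh [-0.32  1.59  0.26]', 'lift [-0.32  1.47  0.26]', 'out [-0.34  1.42  0.31]']
33 -10 clear 
[... 1161 characters left out ...]
out [-0.51 -1.34 -0.08]']
40 -40 clear 8.0 ['sh [-0.6   1.53  0.37]', 'lift [-0.6   1.47  0.37]', 'out [-0.63  1.42  0.44]']
40 -30 clear 19.0 ['sh --', 'lift [-0.51  1.68  0.33]', 'out [-0.54  1.61  0.4 ]']
40 -20 clear 28.0 ['sh --', 'lift --', 'out --']
40 -10 clear 35.0 ['sh --', 'lift --', 'out --']
40 20 clear 30.0 ['sh [-0.33 -2.53  0.06]', 'lift [-0.3  -2.45  0.06]', 'out [-0.3  -2.45  0.06]']
40 30 clear 22.0 ['sh [-0.38 -2.12  0.  ]', 'lift [-0.36 -2.02  0.  ]', 'out [-0.37 -2.03 -0.01]']
40 40 clear 12.0 ['sh [-0.46 -1.79 -0.04]', 'lift [-0.45 -1.71 -0.04]', 'out [-0.46 -1.73 -0.06]']
40 50 clear 1.0 ['sh [-0.55 -1.53 -0.08]', 'lift [-0.55 -1.47 -0.08]', 'out [-0.56 -1.5  -0.1 ]']
```

```bash
cat >> kin.py <<'E'
P0=np.load("P.npy")
def fkT(q,P=P0):
    p,Rm,q6=fk(q,P); return p,Rm*R.from_euler('z',-(q6+np.pi/2))
def ikT(p,Rt,q0,P=P0):
    def f(q):
        a,b=fkT(q,P); return np.r_[(a-p)/10,(Rt.inv()*b).as_rotvec()*10, 0.002*(q-q0)]
    k=least_squares(f,np.clip(q0,lo+1e-3,hi-1e-3),bounds=(lo,hi)); return k.x,k.cost
def slerp(Ra,Rb,s): return Ra*R.from_rotvec((Ra.inv()*Rb).as_rotvec()*s)
E
cat > path.py <<'E'
from h import *; from kin import *
p,r,o=pose(); q=np.array(o["qpos"]); a,b=fkT(q); print("model err",(a-p).round(1),(b.inv()*r).as_rotvec(degrees=True).round(1))
def go(name,pt,hd,t,n,q,prev):
    pa,Ra=prev; Rb=dtilt(180+hd,t); mx=0
    for i in range(1,n+1):
        qn,c=ikT(pa+(np.array(pt)-pa)*i/n,slerp(Ra,Rb,i/n),q); mx=np.maximum(mx,abs(qn-q)); q=qn
    print(name,q.round(2),"maxdq",mx.round(2),"cost",round(c,4)); return q,(np.array(pt),Rb)
def tcp(g,hd,t): return np.array(g)+19*dtilt(180+hd,t).apply([0,0,1])
st=(a,b)
HD,T=24,38
q,st=go("raise",[470,-110,230],8,20,6,q,st)
q,st=go("yaw",[470,-110,230],50,20,6,q,st)
q,st=go("tilt",[470,-110,230],50,T,4,q,st)
g0=np.array([606.8,-75.4,58]); zz=dtilt(180+HD,T).apply([0,0,1])
q,st=go("stage",tcp(g0-100*zz,HD,T),HD,T,8,q,st)
q,st=go("in",tcp(g0,HD,T),HD,T,5,q,st)
q,st=go("lift",tcp(g0+[0,0,10],HD,T),HD,T,2,q,st)
q,st=go("out",tcp([520,-85,75],HD,T),HD,T,4,q,st)
q,st=go("up",tcp([480,-60,190],HD+5,T),HD+5,T,6,q,st)
q,st=go("pan",tcp([456.5,166,190],68,T),68,T,10,q,st)
q,st=go("pandn",tcp([456.5,166,150],68,T),68,T,4,q,st)
q,st=go("panretreat",tcp(np.array([456.5,166,150])-100*st[1].apply([0,0,1]),68,T),68,T,4,q,st)
E
python3 path.py
```

```text
model err [-0.  -1.3 -0.2] [ 0. -0. -0.]
raise [ 0.08 -0.05 -0.32 -0.02 -0.95 -1.5 ] maxdq [0.01 0.01 0.09 0.19 0.12 0.22] cost 0.0
yaw [-0.06  0.05 -0.22 -0.31 -1.11 -0.53] maxdq [0.03 0.02 0.02 0.06 0.04 0.18] cost 0.0
tilt [-0.2   0.01 -0.41 -0.73 -0.94 -0.11] maxdq [0.04 0.01 0.05 0.12 0.05 0.12] cost 0.0
stage [-0.02  0.08 -0.76 -1.17 -0.28 -0.06] maxdq [0.02 0.02 0.05 0.13 0.09 0.07] cost 0.0
in [ 0.04  0.24 -0.89 -2.25 -0.3   1.  ] maxdq [0.01 0.04 0.03 0.24 0.03 0.24] cost 0.0
lift [ 0.04  0.23 -0.86 -2.13 -0.27  0.88] maxdq [0.   0.01 0.01 0.06 0.01 0.06] cost 0.0
out [ 0.02  0.08 -1.04 -2.18 -0.29  0.95] maxdq [0.   0.04 0.05 0.03 0.01 0.03] cost 0.0
up [ 0.07 -0.1  -0.72 -0.7  -0.42 -0.56] maxdq [0.01 0.04 0.06 0.33 0.06 0.34] cost 0.0
pan [ 0.47 -0.04 -0.67 -0.84 -0.58 -0.21] maxdq [0.04 0.02 0.01 0.02 0.02 0.04] cost 0.0
pandn [ 0.47 -0.02 -0.81 -1.07 -0.48  0.05] maxdq [0.   0.01 0.04 0.07 0.03 0.07] cost 0.0
panretreat [ 0.35 -0.1  -0.57 -0.73 -0.76 -0.27] maxdq [0.03 0.03 0.06 0.12 0.08 0.12] cost 0.0
```

Run:
```python
from h import *
plan([470,-110,230],dtilt(188,20),5)
R1=dtilt(188,20); plan([470,-110,230],dtilt(230,20),5,p0=[470,-110,230],R0=R1)
```

```text
tot rot [-5.2 11.7 -6. ] dist 113.7
offset [[-6.2, -0.9, -21.9], [-5.3, -0.6, -22.1], [-4.3, -0.3, -22.3], [-3.4, 0.0, -22.5], [-2.5, 0.4, -22.6]]
rot [[-1.0, 2.3, -1.2], [-1.0, 2.3, -1.2], [-1.0, 2.3, -1.2], [-1.0, 2.3, -1.2], [-1.0, 2.3, -1.2]]
tot rot [-14.4   0.  -39.5] dist 0.0
offset [[0.0, 0.0, 0.0], [0.0, 0.0, 0.0], [0.0, 0.0, 0.0], [0.0, 0.0, 0.0], [0.0, 0.0, 0.0]]
rot [[-2.9, 0.0, -7.9], [-2.9, 0.0, -7.9], [-2.9, 0.0, -7.9], [-2.9, 0.0, -7.9], [-2.9, 0.0, -7.9]]
```

jog_arm --offset '[[-6.2,-0.9,-21.9],[-5.3,-0.6,-22.1],[-4.3,-0.3,-22.3],[-3.4,0,-22.5],[-2.5,0.4,-22.6]]' --rot '[[-1.0,2.3,-1.2],[-1.0,2.3,-1.2],[-1.0,2.3,-1.2],[-1.0,2.3,-1.2],[-1.0,2.3,-1.2]]' --grip '[80,80,80,80,80]'

```text
t: 10.85
tcp_pos: [469.6, -108.2, 231.1]
eef_rot: [-0.07, 0.982, 0.012, 0.175]
ft_force: [1.3, -1.2, -0.2]
finger_gap: 0.937
```

jog_arm --offset '[[0,0,0],[0,0,0],[0,0,0],[0,0,0],[0,0,0]]' --rot '[[-2.9,0,-7.9],[-2.9,0,-7.9],[-2.9,0,-7.9],[-2.9,0,-7.9],[-2.9,0,-7.9]]' --grip '[80,80,80,80,80]'

```text
t: 11.48
tcp_pos: [470.3, -108.3, 230.5]
eef_rot: [-0.421, 0.89, 0.074, 0.16]
ft_force: [-0.4, -0.2, -0.4]
finger_gap: 0.936
```

Run:
```python
from h import *; from kin import *
p,r,o=pose(); q=o["qpos"]; a,b=fkT(q); print(p,q.round(2),(a-p).round(1),o["t"])
plan([470,-110,230],dtilt(230,38),4)
HD,T=24,38; Rt=dtilt(180+HD,T); zz=Rt.apply([0,0,1]); g0=np.array([606.8,-75.4,58])
print("stage tcp",g0-81*zz)
plan(g0-81*zz,Rt,6,p0=[470,-110,230],R0=dtilt(230,38))
```

```text
[ 470.28981756 -108.33347729  230.5454768 ] [-0.14  0.04 -0.08 -0.31 -1.27 -0.48] [-26.6 -34.4  36.6] 11.475
tot rot [  0.1 -17.7   0.6] dist 1.8
offset [[0.4, -0.2, 0.0], [0.4, -0.2, -0.0], [0.4, -0.2, -0.1], [0.4, -0.2, -0.1]]
rot [[0.0, -4.4, 0.1], [0.0, -4.4, 0.1], [0.0, -4.4, 0.1], [0.0, -4.4, 0.1]]
stage tcp [561.24278572 -95.68337862 121.82887104]
tot rot [16.   0.  20.5] dist 142.2
offset [[2.0, -10.1, 21.4], [1.4, -9.2, 21.8], [0.9, -8.3, 22.2], [0.4, -7.2, 22.6], [-0.0, -6.2, 22.9]]
rot [[2.7, 0.0, 3.4], [2.7, 0.0, 3.4], [2.7, 0.0, 3.4], [2.7, 0.0, 3.4], [2.7, 0.0, 3.4]]
offset [[-0.3, -5.1, 23.1]]
rot [[2.7, 0.0, 3.4]]
```

```bash
cat > refit.py <<'E'
from h import *; import kin; from kin import *
import os,json
p,r,o=pose(); 
ex=json.load(open("ex.json")) if os.path.exists("ex.json") else []
ex.append([list(map(float,o["qpos"])),list(map(float,p))]); json.dump(ex,open("ex.json","w"))
c=np.load("cur.npy"); SS=S+[(c[:6],c[6:])]+[(np.array(a),np.array(b)) for a,b in ex]
best=None
for s in range(40):
    g=np.random.RandomState(s)
    x0=np.array([g.uniform(-100,150),-154,g.uniform(-100,400),g.uniform(200,600),g.uniform(200,600),g.uniform(-100,150),g.uniform(50,350)])
    k=least_squares(lambda P: np.concatenate([fk(q,P)[0]-x for q,x in SS]+[0.02*(P-[0,-154,200,400,400,0,200])/100]),x0,x_scale=100)
    if best is None or k.cost<best.cost: best=k
print(best.x.round(1),best.cost,best.fun.round(1)); np.save("P.npy",best.x)
E
python3 refit.py; sed -i 's/^q,st=go("raise.*$//; s/^q,st=go("yaw.*$//' path.py; python3 path.py
```

```text
[ 128.9 -148.    82.5  492.9  270.2   29.1  332.7] 662.3102442632502 [ -6.8  -1.8 -15.   -1.    6.4 -13.1   0.9  -3.    1.2   1.  -10.   26.9
   0.    0.   -0.    0.   -0.    0.    0. ]
model err [  1.  -10.   26.9] [ 0. -0. -0.]
tilt [-0.32  0.03 -0.38 -0.74 -1.01 -0.02] maxdq [0.04 0.01 0.08 0.12 0.08 0.14] cost 0.0
stage [-0.08  0.13 -0.74 -1.26 -0.32  0.08] maxdq [0.03 0.02 0.05 0.16 0.09 0.09] cost 0.0
in [-0.01  0.36 -0.82 -2.27 -0.34  1.08] maxdq [0.01 0.05 0.02 0.23 0.03 0.23] cost 0.0
lift [-0.01  0.34 -0.8  -2.16 -0.32  0.96] maxdq [0.   0.01 0.01 0.06 0.01 0.06] cost 0.0
out [-0.04  0.2  -1.01 -2.29 -0.37  1.13] maxdq [0.01 0.03 0.06 0.05 0.02 0.06] cost 0.0
up [-0.02 -0.1  -0.73 -0.76 -0.46 -0.44] maxdq [0.01 0.06 0.05 0.33 0.07 0.34] cost 0.0
pan [ 0.36 -0.02 -0.66 -0.87 -0.63 -0.1 ] maxdq [0.04 0.02 0.02 0.02 0.02 0.04] cost 0.0
pandn [ 0.36  0.04 -0.78 -1.1  -0.53  0.17] maxdq [0.   0.02 0.03 0.07 0.03 0.08] cost 0.0
panretreat [ 0.22 -0.09 -0.57 -0.75 -0.83 -0.16] maxdq [0.04 0.04 0.06 0.13 0.08 0.12] cost 0.0
```

```bash
python3 - <<'E'
s=open("kin.py").read()
s=s.replace("r0,L,h,a2,a3,e,d6=P","r0,L,h,a2,a3,e,d6,w,v,u=P")
s=s.replace("p=p+Rt.apply([d6,0,0])","p=p+(R3*R4).apply([0,w,v])+Rt.apply([d6,0,u])")
open("kin.py","w").write(s)
t=open("refit.py").read()
t=t.replace("g.uniform(50,350)])","g.uniform(50,350),0,0,0])").replace("[0,-154,200,400,400,0,200]","[0,-154,200,400,400,0,200,0,0,0]")
t=t.replace("ex.append([list","0 and ex.append([list") if 0 else t
open("refit.py","w").write(t)
import numpy as np; np.save("P.npy",np.zeros(10))
E
python3 refit.py && python3 path.py
```

```text
[   0.    -0.   148.2  520.7  400.8   -0.   362.1 -154.4    0.    -0. ] 0.0018223515610654084 [-0. -0. -0.  0. -0.  0. -0. -0. -0.  0. -0.  0.  0. -0.  0.  0.  0. -0.
  0.  0. -0.  0. -0.  0. -0.]
model err [ 0. -0.  0.] [ 0. -0. -0.]
tilt [-0.42  0.06 -0.09 -0.67 -1.29 -0.13] maxdq [0.07 0.01 0.   0.09 0.02 0.09] cost 0.0
stage [-0.16  0.12 -0.34 -0.62 -0.63 -0.57] maxdq [0.04 0.02 0.03 0.02 0.09 0.07] cost 0.0
in [-0.11  0.31 -0.3  -0.74 -0.48 -0.46] maxdq [0.01 0.04 0.01 0.03 0.03 0.03] cost 0.0
lift [-0.11  0.3  -0.3  -0.71 -0.49 -0.49] maxdq [0.   0.01 0.   0.01 0.01 0.02] cost 0.0
out [-0.18  0.16 -0.44 -0.77 -0.52 -0.38] maxdq [0.02 0.03 0.04 0.02 0.01 0.03] cost 0.0
up [-0.1  -0.08 -0.42 -0.54 -0.74 -0.65] maxdq [0.02 0.04 0.01 0.05 0.04 0.06] cost 0.0
pan [ 0.25  0.01 -0.29 -0.66 -0.95 -0.33] maxdq [0.04 0.02 0.02 0.02 0.02 0.04] cost 0.0
pandn [ 0.24  0.06 -0.34 -0.71 -0.88 -0.24] maxdq [0.   0.01 0.01 0.01 0.02 0.02] cost 0.0
panretreat [ 0.1  -0.06 -0.26 -0.65 -1.12 -0.27] maxdq [0.04 0.03 0.03 0.02 0.06 0.01] cost 0.0
```

The exact model now fits with residuals near zero (the 154 mm lateral offset sits at the wrist). I'll rescan the headings with it.

```bash
sed -i 's/^HD,T=.*/import sys; HD,T=float(sys.argv[1]),float(sys.argv[2]); HP=float(sys.argv[3])/; s/^q,st=go("tilt.*$//; s/HD+5/HD/g; s/68/HP/g' path.py; for a in "2 33 2" "8 33 8" "8 35 20" "14 35 30" "20 36 40"; do echo == $a; python3 path.py $a; done
```

```text
== 2 33 2
model err [ 0. -0.  0.] [ 0. -0. -0.]
stage [ 0.18  0.04 -0.71  0.3  -0.26 -1.99] maxdq [0.06 0.02 0.14 0.28 0.17 0.4 ] cost 0.0
in [ 0.13  0.27 -0.67  0.28 -0.07 -1.93] maxdq [0.04 0.05 0.06 0.19 0.1  0.16] cost 0.0677
lift [ 0.13  0.26 -0.69  0.36 -0.07 -2.01] maxdq [0.   0.01 0.01 0.04 0.   0.04] cost 0.044
out [ 0.13  0.1  -0.84  0.29 -0.07 -1.94] maxdq [0.   0.04 0.04 0.03 0.   0.03] cost 0.0732
up [ 0.29 -0.19 -0.78  0.32 -0.44 -2.08] maxdq [0.08 0.06 0.07 0.21 0.13 0.2 ] cost 0.0
pan [ 0.88 -0.15 -0.88  0.82 -0.59 -3.05] maxdq [0.07 0.02 0.04 0.09 0.02 0.14] cost 0.0001
pandn [ 0.82 -0.09 -0.93  0.85 -0.48 -3.05] maxdq [0.01 0.02 0.01 0.01 0.03 0.  ] cost 0.131
panretreat [ 1.1  -0.3  -0.85  0.69 -0.85 -3.05] maxdq [0.07 0.06 0.03 0.04 0.1  0.  ] cost 0.0
== 8 33 8
model err [ 0. -0.  0.] [ 0. -0. -0.]
stage [ 0.13  0.06 -0.57 -0.02 -0.37 -1.54] maxdq [0.05 0.02 0.09 0.13 0.14 0.24] cost 0.0
in [ 0.13  0.28 -0.56 -0.04 -0.15 -1.52] maxdq [0.   0.05 0.01 0.01 0.05 0.01] cost 0.0
lift [ 0.13  0.26 -0.55 -0.04 -0.18 -1.53] maxdq [0.   0.01 0.   0.   0.01 0.  ] cost 0.0

[... 2070 characters left out ...]
.39 -0.48 -0.55 -0.81] maxdq [0.02 0.02 0.04 0.02 0.1  0.04] cost 0.0
in [-0.04  0.3  -0.34 -0.6  -0.4  -0.68] maxdq [0.01 0.04 0.01 0.03 0.03 0.03] cost 0.0
lift [-0.04  0.28 -0.34 -0.58 -0.42 -0.72] maxdq [0.   0.01 0.   0.01 0.01 0.02] cost 0.0
out [-0.09  0.14 -0.49 -0.64 -0.43 -0.62] maxdq [0.01 0.04 0.04 0.02 0.01 0.03] cost 0.0
up [ 0.06 -0.14 -0.53 -0.3  -0.59 -1.08] maxdq [0.03 0.05 0.02 0.06 0.04 0.09] cost 0.0
pan [ 0.65 -0.17 -0.65 -0.06 -0.46 -1.48] maxdq [0.06 0.01 0.02 0.03 0.01 0.04] cost 0.0
pandn [ 0.65 -0.12 -0.72 -0.08 -0.34 -1.45] maxdq [0.   0.02 0.02 0.01 0.03 0.01] cost 0.0
panretreat [ 0.64 -0.34 -0.65 -0.06 -0.64 -1.47] maxdq [0.   0.06 0.02 0.01 0.07 0.01] cost 0.0
```

```bash
python3 path.py 18 36 50
python3 - <<'E'
from h import *
HD,T=18,36; Rt=dtilt(180+HD,T); zz=Rt.apply([0,0,1]); g0=np.array([606.6,-75.5,58])
print("stage tcp",g0-81*zz)
plan(g0-81*zz,Rt,5)
E
```

```text
model err [ 0. -0.  0.] [ 0. -0. -0.]
stage [-0.04  0.09 -0.42 -0.44 -0.51 -0.89] maxdq [0.03 0.02 0.04 0.02 0.11 0.06] cost 0.0
in [-0.02  0.29 -0.36 -0.57 -0.36 -0.76] maxdq [0.01 0.04 0.02 0.03 0.03 0.03] cost 0.0
lift [-0.01  0.28 -0.36 -0.54 -0.38 -0.8 ] maxdq [0.   0.01 0.   0.01 0.01 0.02] cost 0.0
out [-0.06  0.13 -0.51 -0.6  -0.39 -0.7 ] maxdq [0.01 0.04 0.04 0.02 0.01 0.03] cost 0.0
up [ 0.1  -0.15 -0.56 -0.24 -0.55 -1.19] maxdq [0.03 0.05 0.02 0.07 0.04 0.1 ] cost 0.0
pan [ 0.49 -0.11 -0.48 -0.38 -0.64 -0.95] maxdq [0.04 0.01 0.02 0.02 0.01 0.03] cost 0.0
pandn [ 0.48 -0.06 -0.53 -0.44 -0.56 -0.86] maxdq [0.   0.01 0.01 0.02 0.02 0.03] cost 0.0
panretreat [ 0.4  -0.24 -0.47 -0.38 -0.81 -0.91] maxdq [0.02 0.05 0.02 0.02 0.07 0.02] cost 0.0
stage tcp [561.31962346 -90.21248619 123.53037654]
tot rot [ 15.2 -15.2  28.9] dist 141.7
offset [[-6.0, -11.7, 25.1], [-5.8, -9.7, 26.0], [-5.2, -7.8, 26.7], [-4.5, -5.8, 27.4], [-3.5, -4.0, 27.8]]
rot [[3.0, -3.0, 5.8], [3.0, -3.0, 5.8], [3.0, -3.0, 5.8], [3.0, -3.0, 5.8], [3.0, -3.0, 5.8]]
```

jog_arm --offset '[[-6.0,-11.7,25.1],[-5.8,-9.7,26.0],[-5.2,-7.8,26.7],[-4.5,-5.8,27.4],[-3.5,-4.0,27.8]]' --rot '[[3.0,-3.0,5.8],[3.0,-3.0,5.8],[3.0,-3.0,5.8],[3.0,-3.0,5.8],[3.0,-3.0,5.8]]' --grip '[80,80,80,80,80]'

```text
t: 12.1
tcp_pos: [561.6, -91.8, 122.4]
eef_rot: [-0.143, 0.941, 0.048, 0.303]
ft_force: [0.8, 0.4, -0.4]
finger_gap: 0.938
```

jog_arm --offset '[[0,0,0],[0,0,0]]' --rot '[[0,0,0],[0,0,0]]' --grip '[80,80]'

```text
t: 12.35
tcp_pos: [560.7, -92.3, 123.0]
eef_rot: [-0.147, 0.941, 0.047, 0.302]
ft_force: [-0.2, -0.1, 0.7]
finger_gap: 0.935
```

Run:
```python
from h import *
p,r,o=pose(); print(p,o["t"],o["ft_force"])
P=camera_params("wrist")
im,d=read_camera("wrist"); save("w5.png",im)
w=wcloud(P,d); x,y,z=np.moveaxis(w,-1,0)
print(circ(w,(z>20)&(z<55)&(x>570)&(x<660)&(y>-130)&(y<-30),22,[606,-73]))
HD,T=18,36; Rt=dtilt(180+HD,T); zz=Rt.apply([0,0,1]); g0=np.array([606.6,-75.5,56])
plan(g0+19*zz,Rt,4)
```

```text
[560.69296471 -92.29102261 123.02616902] 12.35 [-0.19891375 -0.09512038  0.65827003]
(array([606.5, -75.2]), np.int64(1875), np.float64(0.82))
tot rot [-0.2 -0.4 -0.3] dist 102.2
offset [[-0.2, 0.6, 25.5], [-0.1, 0.6, 25.5], [-0.1, 0.6, 25.5], [-0.0, 0.5, 25.5]]
rot [[-0.1, -0.1, -0.1], [-0.1, -0.1, -0.1], [-0.1, -0.1, -0.1], [-0.1, -0.1, -0.1]]
```

View pics/w5.png

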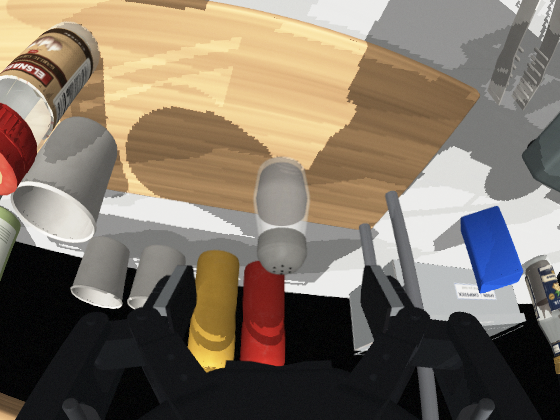

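The shaker at (281,215) lies on the gripper's centre line, between the pads, so I'm moving in.

jog_arm --offset '[[0,0.6,25.5],[0,0.6,25.5],[0,0.6,25.5],[0,0.5,15],[0,0,10.5]]' --rot '[[0,0,0],[0,0,0],[0,0,0],[0,0,0],[0,0,0]]' --grip '[80,80,80,80,80]'

```text
t: 13.02
tcp_pos: [615.9, -72.5, 38.4]
eef_rot: [-0.145, 0.941, 0.047, 0.301]
ft_force: [0.4, 0.4, 0.5]
finger_gap: 0.936
```

Run:
```python
from h import *
p,r,o=pose(); print(p,o["t"],o["ft_force"],o["qpos"].round(2))
im,d=read_camera("wrist"); save("w6.png",im)
HD,T=18,36; Rt=dtilt(180+HD,T); zz=Rt.apply([0,0,1]); g0=np.array([606.5,-75.3,56])
plan(g0+19*zz,Rt,1)
```

```text
[615.92612023 -72.49920344  38.39920222] 13.025 [0.37968175 0.44686145 0.5037338 ] [-0.01  0.3  -0.37 -0.55 -0.35 -0.78]
tot rot [-0.2 -0.6 -0.4] dist 3.6
offset [[-3.1, 0.0, -1.9]]
rot [[-0.2, -0.6, -0.4]]
```

View pics/w6.png

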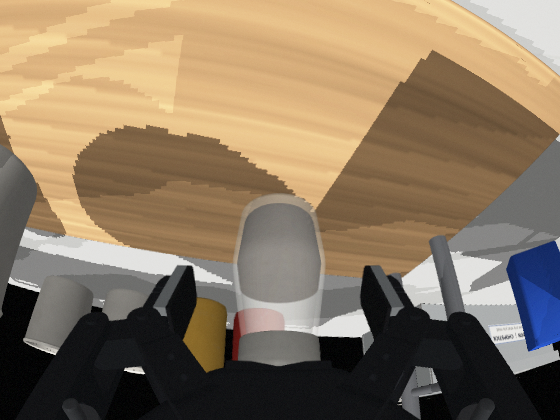

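jog_arm --offset '[[-3,0,-1.5],[0,0,0],[0,0,0],[0,0,0],[0,0,0]]' --rot '[[0,-0.5,0],[0,0,0],[0,0,0],[0,0,0],[0,0,0]]' --grip '[70,60,50,44,38]' --newtons 35

```text
t: 13.7
tcp_pos: [616.6, -72.1, 41.7]
eef_rot: [-0.145, 0.94, 0.047, 0.305]
ft_force: [-4.2, -1.3, 4.6]
finger_gap: 0.468
```

Run:
```python
from h import *
p,r,o=pose(); print(p,o["t"],o["ft_force"],o["finger_gap"]*85.4)
plan(p+[0,0,10],r,1)
plan(p+[-90,-10,30],r,4)
```

```text
[616.63840174 -72.09627775  41.72658361] 13.7 [-4.22636858 -1.30702842  4.57753605] 39.97660688394944
tot rot [0. 0. 0.] dist 10.0
offset [[-5.9, 0.0, -8.1]]
rot [[0.0, 0.0, 0.0]]
tot rot [0. 0. 0.] dist 95.4
offset [[13.6, 4.4, -19.1], [13.6, 4.4, -19.1], [13.6, 4.4, -19.1], [13.6, 4.4, -19.1]]
rot [[0.0, 0.0, 0.0], [0.0, 0.0, 0.0], [0.0, 0.0, 0.0], [0.0, 0.0, 0.0]]
```

jog_arm --offset '[[-1.8,0,-2.4],[-4.1,0,-5.7],[0,0,0]]' --rot '[[0,0,0],[0,0,0],[0,0,0]]' --grip '[34,34,34]'

```text
t: 14.08
tcp_pos: [616.7, -71.9, 51.5]
eef_rot: [-0.145, 0.94, 0.047, 0.305]
ft_force: [0.5, 0.0, -1.8]
finger_gap: 0.462
```

Run:
```python
from h import *
p,r,o=pose(); print(p,o["t"],o["ft_force"],o["finger_gap"]*85.4)
im,d=read_camera("wrist"); save("w7.png",im)
```

```text
[616.66587157 -71.88091305  51.53002084] 14.075 [ 0.52596645  0.02673975 -1.80859496] 39.43066360779588
```

View pics/w7.png

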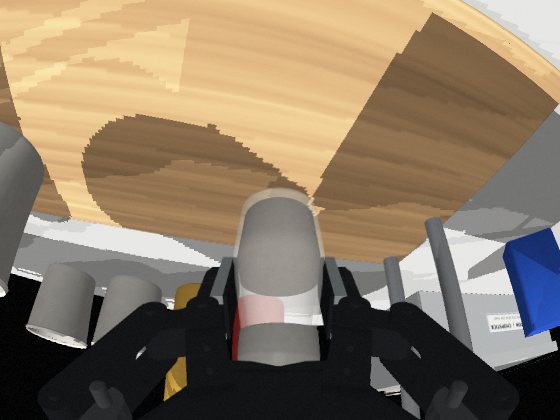

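jog_arm --offset '[[13.6,4.4,-19.1],[13.6,4.4,-19.1],[13.6,4.4,-19.1],[13.6,4.4,-19.1],[0,0,0]]' --rot '[[0,0,0],[0,0,0],[0,0,0],[0,0,0],[0,0,0]]' --grip '[34,34,34,34,34]'

```text
t: 14.75
tcp_pos: [525.3, -82.1, 81.3]
eef_rot: [-0.145, 0.94, 0.048, 0.305]
ft_force: [-0.3, 0.0, -2.7]
finger_gap: 0.462
```

```bash
cat >> h.py <<'E'
PG=np.array([616.64,-72.1,41.73]); RG=R.from_quat(np.array([-0.145,0.94,0.047,0.305])/np.linalg.norm([-0.145,0.94,0.047,0.305]))
SB=np.array([606.5,-75.3,10.0])   # shaker bottom centre on the board
def shaker_tool():
    t=RG.inv().apply(SB-PG); t[1]=0; return t
E
python3 - <<'E'
from h import *
from kin import *
p,r,o=pose(); print(p,o["t"],o["ft_force"],o["finger_gap"]*85.4)
t=shaker_tool(); print("bottom in tool",t, RG.apply([0,0,1]), "now bottom",p+r.apply(t))
# keep the exact tilt: rotate RG about vertical
def RH(d): return R.from_euler('z',d,degrees=True)*RG
zz=RG.apply([0,0,1]); print("heading",np.degrees(np.arctan2(zz[1],zz[0])),"tilt",np.degrees(np.arccos(-zz[2])))
Rt=RH(32); tgt=np.array([456.3,166.3,140])-Rt.apply(t); print("tcp tgt",tgt)
# path: rotate about vertical together with movement
n=10; q=np.array(o["qpos"]); pp=p.copy(); rr=r; offs=[];rots=[]
mid=[]
for i in range(1,n+1):
    s=i/n; pt=p+(tgt-p)*s; 
    # raise early
    pt[2]=p[2]+(tgt[2]-p[2])*min(1,s*1.5)
    Rn=slerp(r,Rt,s)
    offs.append(rr.inv().apply(pt-pp).round(1).tolist()); rots.append((rr.inv()*Rn).as_rotvec(degrees=True).round(1).tolist())
    qn,c=ikT(pt,Rn,q); mid.append(abs(qn-q).max()); q=qn; pp=pt; rr=Rn
print(offs[:5],rots[:5]);print(offs[5:],rots[5:]); print(np.round(mid,2),q.round(2),c)
E
```

```text
[525.32582284 -82.07745906  81.29534396] 14.75 [-0.30892919  0.0328873  -2.66504927] 39.48154630712549
bottom in tool [27.23651451  0.         19.44285807] [ 0.55984894  0.17683493 -0.80950514] now bottom [515.18268596 -85.24448502  49.56303907]
heading 17.52934025316374 tilt 35.952389578720336
tcp tgt [463.19822913 174.39160224 171.72999938]
[[-9.4, 26.3, -9.9], [-10.6, 26.2, -9.0], [-11.8, 26.0, -8.2], [-12.9, 25.7, -7.3], [-14.1, 25.3, -6.5]] [[-1.9, 0.0, -2.6], [-1.9, 0.0, -2.6], [-1.9, 0.0, -2.6], [-1.9, 0.0, -2.6], [-1.9, 0.0, -2.6]]
[[-15.2, 24.8, -5.7], [-13.7, 24.3, -1.2], [-9.5, 23.7, 6.9], [-10.5, 23.0, 7.6], [-11.5, 22.2, 8.4]] [[-1.9, 0.0, -2.6], [-1.9, 0.0, -2.6], [-1.9, 0.0, -2.6], [-1.9, 0.0, -2.6], [-1.9, 0.0, -2.6]]
[0.05 0.05 0.05 0.06 0.06 0.06 0.06 0.05 0.05 0.05] [ 0.5  -0.11 -0.5  -0.37 -0.63 -0.97] 5.296057231894091e-09
```

jog_arm --offset '[[-9.4,26.3,-9.9],[-10.6,26.2,-9.0],[-11.8,26.0,-8.2],[-12.9,25.7,-7.3],[-14.1,25.3,-6.5]]' --rot '[[-1.9,0,-2.6],[-1.9,0,-2.6],[-1.9,0,-2.6],[-1.9,0,-2.6],[-1.9,0,-2.6]]' --grip '[34,34,34,34,34]'

```text
t: 15.38
tcp_pos: [495.4, 47.2, 149.0]
eef_rot: [-0.276, 0.91, 0.091, 0.295]
ft_force: [0.6, -1.1, -2.4]
finger_gap: 0.463
```

jog_arm --offset '[[-15.2,24.8,-5.7],[-13.7,24.3,-1.2],[-9.5,23.7,6.9],[-10.5,23.0,7.6],[-11.5,22.2,8.4]]' --rot '[[-1.9,0,-2.6],[-1.9,0,-2.6],[-1.9,0,-2.6],[-1.9,0,-2.6],[-1.9,0,-2.6]]' --grip '[34,34,34,34,34]'

```text
t: 16.0
tcp_pos: [463.8, 175.5, 171.3]
eef_rot: [-0.4, 0.863, 0.132, 0.28]
ft_force: [-0.1, 0.1, -2.3]
finger_gap: 0.462
```

jog_arm --offset '[[0,0,0],[0,0,0]]' --rot '[[0,0,0],[0,0,0]]' --grip '[34,34]'

```text
t: 16.25
tcp_pos: [464.0, 174.2, 171.3]
eef_rot: [-0.4, 0.863, 0.131, 0.28]
ft_force: [0.1, -0.1, -2.7]
finger_gap: 0.466
```

Run:
```python
from h import *
p,r,o=pose(); t=shaker_tool()
zz=r.apply([0,0,1]); print(p,o["t"],o["ft_force"],"bottom",p+r.apply(t),"heading",np.degrees(np.arctan2(zz[1],zz[0])),"tilt",np.degrees(np.arccos(-zz[2])),"xup",r.apply([1,0,0]),r.apply([0,1,0]))
up=r.apply(RG.inv().apply([0,0,1])); print("shaker up",up)
P=camera_params("wrist"); im,d=read_camera("wrist"); save("w8.png",im); np.savez("w8.npz",im=im,d=d)
w=wcloud(P,d); x,y,z=np.moveaxis(w,-1,0)
stat(w,"pan",(z>108)&(z<123)&(x>390)&(x<520)&(y>90)&(y<235))
P=camera_params("scene"); im,d=read_camera("scene"); save("s8.png",cv2.resize(im[140:280,120:330],None,fx=3.5,fy=3.5,interpolation=cv2.INTER_CUBIC))
w=cloud(P,d); x,y,z=np.moveaxis(w,-1,0)
stat(w,"pan",(z>108)&(z<123)&(x>390)&(x<520)&(y>90)&(y<235))
stat(w,"tin",(z>20)&(z<100)&(x>380)&(x<470)&(y>-250)&(y<-130))
```

```text
[463.96625253 174.19393611 171.28513253] 16.25 [ 0.14519906 -0.13943103 -2.69957783] bottom [457.03019969 166.14920827 139.55145992] heading 49.954545220286846 tilt 35.9732341410387 xup [-0.52444996 -0.61637107 -0.58740016] [-0.76296619  0.64643195  0.00288667]
shaker up [ 0.00203965 -0.00219743  0.99999551]
pan 14312 mean [446.6 156.7 116.5] lo [409.4 120.6 115.5] hi [497.1 207.4 117.5] rect [451.8 163.4] [91.3 98.8] 46.3
pan 412 mean [453.8 164.5 116.6] lo [410.  121.5 114.1] hi [499.8 210.2 119.3] rect [456.2 166.2] [98.  96.7] 71.8
tin 748 mean [ 416.6 -191.6   61.1] lo [ 405.5 -211.3   21.4] hi [ 442.  -162.1   88.6] rect [ 424.8 -186. ] [43.6 56. ] 6.9
```

View pics/w8.png

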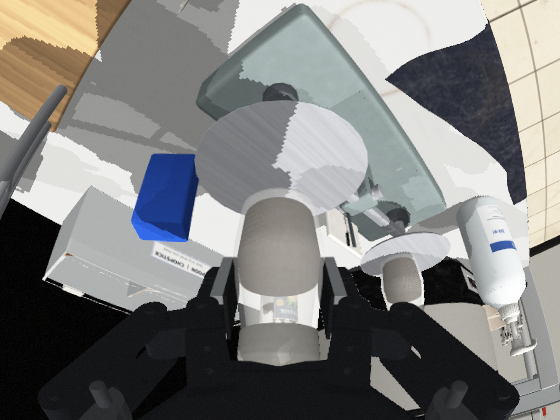

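View pics/s8.png

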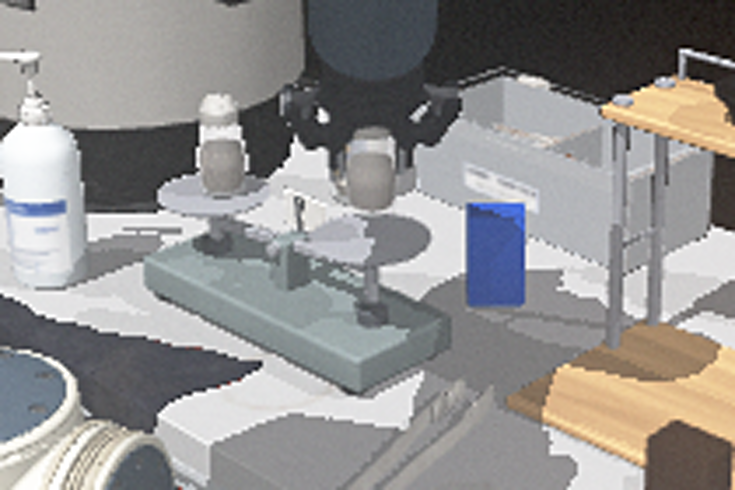

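The shaker hangs upright over the middle of the right pan, at scene crop (370,165) with the pan at (365,240). I'm lowering it straight down.

jog_arm --offset '[[5.9,0,8.1],[4.1,0,5.7],[1.8,0,2.4],[0,0,0]]' --rot '[[0,0,0],[0,0,0],[0,0,0],[0,0,0]]' --grip '[34,34,34,34]'

```text
t: 16.85
tcp_pos: [463.8, 174.2, 151.2]
eef_rot: [-0.4, 0.863, 0.131, 0.28]
ft_force: [-0.0, -0.6, -1.5]
finger_gap: 0.469
```

jog_arm --offset '[[1.2,0,1.6],[0.6,0,0.8],[0.6,0,0.8],[0,0,0]]' --rot '[[0,0,0],[0,0,0],[0,0,0],[0,0,0]]' --grip '[34,34,34,34]'

```text
t: 17.35
tcp_pos: [463.7, 174.3, 147.5]
eef_rot: [-0.4, 0.863, 0.131, 0.28]
ft_force: [1.5, 0.7, -2.7]
finger_gap: 0.465
```

jog_arm --offset '[[0.6,0,0.8],[0.6,0,0.8],[0.6,0,0.8],[0,0,0]]' --rot '[[0,0,0],[0,0,0],[0,0,0],[0,0,0]]' --grip '[34,34,34,34]'

```text
t: 17.85
tcp_pos: [463.9, 174.4, 144.7]
eef_rot: [-0.4, 0.863, 0.131, 0.28]
ft_force: [-0.4, 0.9, -0.0]
finger_gap: 0.463
```

jog_arm --offset '[[0.9,0,1.2],[0.9,0,1.2],[0.9,0,1.2],[0.6,0,0.8],[0,0,0]]' --rot '[[0,0,0],[0,0,0],[0,0,0],[0,0,0],[0,0,0]]' --grip '[34,34,34,34,34]'

```text
t: 18.48
tcp_pos: [463.9, 174.3, 139.2]
eef_rot: [-0.4, 0.863, 0.131, 0.28]
ft_force: [0.4, 0.6, -0.1]
finger_gap: 0.465
```

jog_arm --offset '[[0.6,0,0.8],[0.6,0,0.8],[0,0,0],[0,0,0]]' --rot '[[0,0,0],[0,0,0],[0,0,0],[0,0,0]]' --grip '[34,34,34,34]'

```text
t: 18.98
tcp_pos: [463.8, 174.3, 137.2]
eef_rot: [-0.4, 0.863, 0.131, 0.28]
ft_force: [0.2, 1.5, 0.6]
finger_gap: 0.468
```

Run:
```python
from h import *
p,r,o=pose(); t=shaker_tool()
print(p,o["t"],o["ft_force"],"bottom",p+r.apply(t))
for n in ["wrist","scene"]:
    P=camera_params(n); im,d=read_camera(n); w=(wcloud if n=="wrist" else cloud)(P,d); x,y,z=np.moveaxis(w,-1,0)
    stat(w,n+"panR",(z>97)&(z<122)&(x>400)&(x<448)&(y>115)&(y<162))
    stat(w,n+"panL",(z>85)&(z<113)&(x>400)&(x<435)&(y>330)&(y<400))
```

```text
[463.77101661 174.27313277 137.17045899] 18.975 [0.18622585 1.45480979 0.64708138] bottom [456.86277778 166.23956371 105.42789361]
wristpanR 5530 mean [431.2 143.6 108.1] lo [409.2 121.1 105.9] hi [447.2 161.1 120.4] rect [426.9 139.7] [42.2 44.6] 0.1
wristpanL 667 mean [420.7 361.  106.1] lo [405.5 331.4 103.9] hi [434.6 397.5 106.8] rect [419.3 364.9] [31.2 69.9] 0.3
scenepanR 107 mean [432.4 146.  108.9] lo [409.6 120.4 103.1] hi [447.2 161.2 120.9] rect [426.8 139.5] [45. 41.] 89.7
scenepanL 85 mean [420.6 364.5 106.6] lo [406.1 332.2 104.3] hi [433.5 397.7 109.1] rect [419.6 364.1] [28.3 68.2] 0.7
```

Both pans now read level to within about 1 mm. I'll release gently.

jog_arm --offset '[[0,0,0],[0,0,0],[0,0,0],[0,0,0],[0,0,0]]' --rot '[[0,0,0],[0,0,0],[0,0,0],[0,0,0],[0,0,0]]' --grip '[40,42,47,60,80]' --newtons 25

```text
t: 19.7
tcp_pos: [463.6, 174.1, 137.0]
eef_rot: [-0.4, 0.863, 0.131, 0.28]
ft_force: [-0.4, -0.4, 0.2]
finger_gap: 0.89
```

jog_arm --offset '[[0,0,0],[0,0,0],[0,0,0]]' --rot '[[0,0,0],[0,0,0],[0,0,0]]' --grip '[80,80,80]'

```text
t: 20.08
tcp_pos: [463.7, 174.3, 137.1]
eef_rot: [-0.4, 0.863, 0.131, 0.28]
ft_force: [0.3, -0.3, 0.8]
finger_gap: 0.939
```

Run:
```python
from h import *
p,r,o=pose(); print(p,o["t"],o["ft_force"],o["finger_gap"])
P=camera_params("wrist"); im,d=read_camera("wrist"); save("w9.png",im); w=wcloud(P,d); x,y,z=np.moveaxis(w,-1,0)
stat(w,"panR",(z>97)&(z<122)&(x>400)&(x<440)&(y>115)&(y<150))
stat(w,"panL",(z>85)&(z<113)&(x>400)&(x<435)&(y>330)&(y<400))
print(circ(w,(z>118)&(z<160)&(abs(x-457)<35)&(abs(y-166)<35),22,[457,166]))
```

```text
[463.65900774 174.26380493 137.05331276] 20.075 [ 0.30230838 -0.28552778  0.81028056] 0.9391480944493228
panR 2511 mean [427.5 137.5 106.7] lo [411.6 122.1 105.7] hi [439.6 149.6 107.6] rect [424.1 134.9] [31.9 30.1] 0.1
panL 662 mean [420.7 360.8 106.2] lo [405.5 331.3 104.1] hi [434.3 396.1 107. ] rect [419.3 364.9] [69.9 31.3] 89.9
(array([457.2, 167. ]), np.int64(8189), np.float64(5.36))
```

View pics/w9.png

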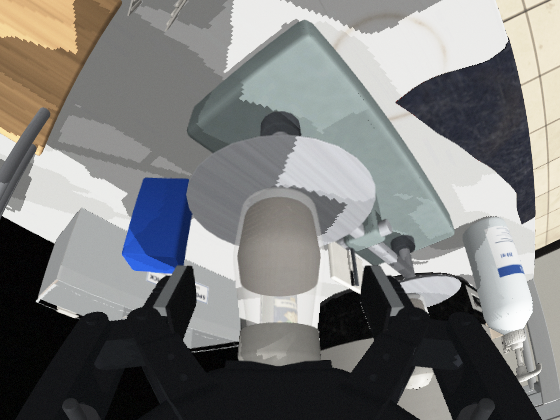

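The shaker stands alone on the pan, seen at (280,260), with the fingers clear and both pans equal. I'm backing out along the tool axis.

jog_arm --offset '[[0,0,-10],[0,0,-25],[0,0,-35],[0,0,-45],[0,0,0]]' --rot '[[0,0,0],[0,0,0],[0,0,0],[0,0,0],[0,0,0]]' --grip '[80,80,80,80,80]'

```text
t: 20.75
tcp_pos: [420.9, 121.6, 234.6]
eef_rot: [-0.399, 0.862, 0.13, 0.284]
ft_force: [-0.0, -0.1, -1.4]
finger_gap: 0.935
```

Run:
```python
from h import *; from kin import *
p,r,o=pose(); print(p,o["t"],o["ft_force"])
for n in ["scene","top"]:
    P=camera_params(n); im,d=read_camera(n); np.savez(n+"9.npz",im=im,d=d); w=cloud(P,d); x,y,z=np.moveaxis(w,-1,0)
    if n=="scene": save("s9.png",cv2.resize(im[140:300,100:340],None,fx=3.3,fy=3.3,interpolation=cv2.INTER_CUBIC))
    stat(w,n+"panR",(z>97)&(z<120)&(x>400)&(x<520)&(y>115)&(y<220)&(np.hypot(x-457,y-166)>28))
    stat(w,n+"panL",(z>85)&(z<113)&(x>400)&(x<520)&(y>310)&(y<410))
    print(n,"shk",circ(w,(z>115)&(z<160)&(abs(x-457)<35)&(abs(y-166)<35),22,[457,166]))
    stat(w,n+"shktop",(z>185)&(z<205)&(abs(x-457)<35)&(abs(y-166)<35))
    stat(w,n+"tintop",(z>80)&(z<93)&(x>380)&(x<470)&(y>-250)&(y<-130))
tgt=np.array([424,-185,150]); Rt=dtilt(182.2,0)
q=np.array(o["qpos"]); n=15; pp=p.copy(); rr=r; offs=[];rots=[];mid=[]
for i in range(1,n+1):
    s=i/n; pt=p+(tgt-p)*s; Rn=slerp(r,Rt,s)
    offs.append(rr.inv().apply(pt-pp).round(1).tolist()); rots.append((rr.inv()*Rn).as_rotvec(degrees=True).round(1).tolist())
    qn,c=ikT(pt,Rn,q); mid.append(abs(qn-q).max()); q=qn; pp=pt; rr=Rn
for k in range(0,n,5): print(offs[k:k+5],rots[k:k+5])
print(np.round(mid,2),q.round(2),c)
```

```text
[420.92498764 121.60472286 234.55903633] 20.75 [-0.03525585 -0.08253487 -1.36804052]
scenepanR 240 mean [447.6 160.  106.7] lo [409.  119.3 103.8] hi [502.4 212.7 109.5] rect [452.4 164.1] [93.  95.1] 45.6
scenepanL 270 mean [445.4 356.6 105.5] lo [407.6 320.6  85.7] hi [496.5 405.3 111.2] rect [448.1 361. ] [89.  96.7] 51.8
scene shk (array([458.6, 167.7]), np.int64(222), np.float64(2.54))
sceneshktop 65 mean [451.2 160.7 191.2] lo [441.1 149.3 185.3] hi [465.3 176.4 196.5] rect [453.8 161.7] [30.7 26. ] 81.5
scenetintop 228 mean [ 422.5 -187.6   86.3] lo [ 405.8 -210.8   80.8] hi [ 443.2 -160.6   89.6] rect [ 425.1 -185.1] [41.5 53. ] 1.0
toppanR 473 mean [455.7 165.8 105.2] lo [411.7 121.3  97.8] hi [500.5 211.7 112.3] rect [456.6 166. ] [95.7 96.5] 45.7
toppanL 524 mean [450.3 362.9 104.1] lo [409.  320.7  96.4] hi [498.9 406.8 111. ] rect [454.7 363.1] [98.1 92.3] 1.0
top shk (array([459.6, 167.2]), np.int64(46), np.float64(3.31))
topshktop 79 mean [457.4 165.3 192. ] lo [444.4 152.1 186. ] hi [472.1 180.3 200.1] rect [457.5 164.7] [29.2 29.9] 35.4
toptintop 154 mean [ 426.3 -184.3   86.3] lo [ 408.  -208.7   80.2] hi [ 444.  -159.8   92.5] rect [ 426.1 -184.3] [36.  49.7] 1.6
[[15.8, -13.4, -4.6], [15.2, -14.3, -3.7], [14.6, -15.1, -2.9], [13.8, -15.9, -2.1], [13.0, -16.7, -1.2]] [[1.0, 2.3, 3.1], [1.0, 2.3, 3.1], [1.0, 2.3, 3.1], [1.0, 2.3, 3.1], [1.0, 2.3, 3.1]]
[[12.2, -17.4, -0.4], [11.2, -18.0, 0.3], [10.2, -18.5, 1.1], [9.2, -19.0, 1.8], [8.0, -19.5, 2.5]] [[1.0, 2.3, 3.1], [1.0, 2.3, 3.1], [1.0, 2.3, 3.1], [1.0, 2.3, 3.1], [1.0, 2.3, 3.1]]
[[6.9, -19.8, 3.1], [5.7, -20.1, 3.7], [4.4, -20.3, 4.3], [3.2, -20.4, 4.8], [1.9, -20.5, 5.2]] [[1.0, 2.3, 3.1], [1.0, 2.3, 3.1], [1.0, 2.3, 3.1], [1.0, 2.3, 3.1], [1.0, 2.3, 3.1]]
[0.05 0.05 0.04 0.04 0.04 0.03 0.03 0.03 0.03 0.03 0.03 0.04 0.04 0.04
 0.04] [-0.07  0.13 -0.26 -0.   -1.18 -1.46] 1.0045788368553503e-08
```

View pics/s9.png

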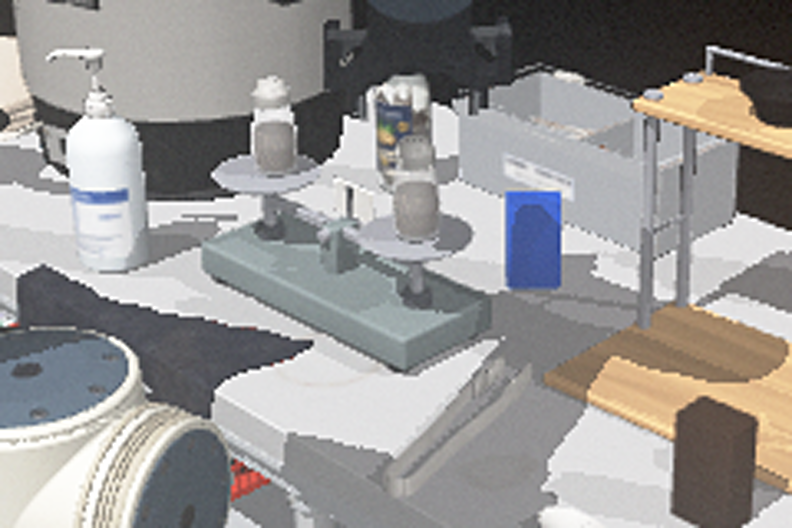

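The beam is level and both shakers are upright, the right one at crop (415,190). Next I fetch the tin at crop (712,460).

jog_arm --offset '[[15.8,-13.4,-4.6],[15.2,-14.3,-3.7],[14.6,-15.1,-2.9],[13.8,-15.9,-2.1],[13.0,-16.7,-1.2]]' --rot '[[1.0,2.3,3.1],[1.0,2.3,3.1],[1.0,2.3,3.1],[1.0,2.3,3.1],[1.0,2.3,3.1]]' --grip '[80,80,80,80,80]'

```text
t: 21.48
tcp_pos: [420.5, 19.8, 200.7]
eef_rot: [-0.278, 0.938, 0.089, 0.187]
ft_force: [0.1, 0.3, 0.0]
finger_gap: 0.937
```

jog_arm --offset '[[12.2,-17.4,-0.4],[11.2,-18.0,0.3],[10.2,-18.5,1.1],[9.2,-19.0,1.8],[8.0,-19.5,2.5]]' --rot '[[1.0,2.3,3.1],[1.0,2.3,3.1],[1.0,2.3,3.1],[1.0,2.3,3.1],[1.0,2.3,3.1]]' --grip '[80,80,80,80,80]'

```text
t: 22.1
tcp_pos: [421.4, -83.3, 173.6]
eef_rot: [-0.147, 0.984, 0.045, 0.091]
ft_force: [-0.2, 0.2, 0.9]
finger_gap: 0.937
```

jog_arm --offset '[[6.9,-19.8,3.1],[5.7,-20.1,3.7],[4.4,-20.3,4.3],[3.2,-20.4,4.8],[1.9,-20.5,5.2]]' --rot '[[1.0,2.3,3.1],[1.0,2.3,3.1],[1.0,2.3,3.1],[1.0,2.3,3.1],[1.0,2.3,3.1]]' --grip '[80,80,80,80,80]'

```text
t: 22.72
tcp_pos: [421.4, -185.6, 145.5]
eef_rot: [-0.013, 1.0, -0.001, -0.008]
ft_force: [-0.2, 0.5, -0.0]
finger_gap: 0.934
```

jog_arm --offset '[[0,0,0],[0,0,0]]' --rot '[[0,0,0],[0,0,0]]' --grip '[80,80]'

```text
t: 22.98
tcp_pos: [421.3, -184.3, 145.8]
eef_rot: [-0.015, 1.0, -0.001, -0.007]
ft_force: [0.3, 0.1, 0.8]
finger_gap: 0.938
```

Run:
```python
from h import *
p,r,o=pose(); print(p,o["t"],tilt_of(r))
P=camera_params("wrist"); im,d=read_camera("wrist"); save("w10.png",im); w=wcloud(P,d); x,y,z=np.moveaxis(w,-1,0)
stat(w,"tintop",(z>82)&(z<92)&(x>380)&(x<470)&(y>-250)&(y<-130))
Rt=dtilt(182.2,0)
plan([424,-185,42.5],Rt,4)
```

```text
[ 421.34844089 -184.26525059  145.83582261] 22.975 [[-0.999 -0.029 -0.013]
 [-0.029  1.    -0.001]
 [ 0.013 -0.001 -1.   ]]
tintop 3800 mean [ 423.1 -185.    87.2] lo [ 406.3 -209.2   84.5] hi [ 441.4 -161.    88.6] rect [ 424.3 -185.1] [36.6 50.7] 2.5
tot rot [-0.1 -0.7 -0.5] dist 103.6
offset [[-1.0, -0.2, 25.9], [-0.9, -0.2, 25.9], [-0.8, -0.2, 25.9], [-0.7, -0.2, 25.9]]
rot [[-0.0, -0.2, -0.1], [-0.0, -0.2, -0.1], [-0.0, -0.2, -0.1], [-0.0, -0.2, -0.1]]
```

View pics/w10.png

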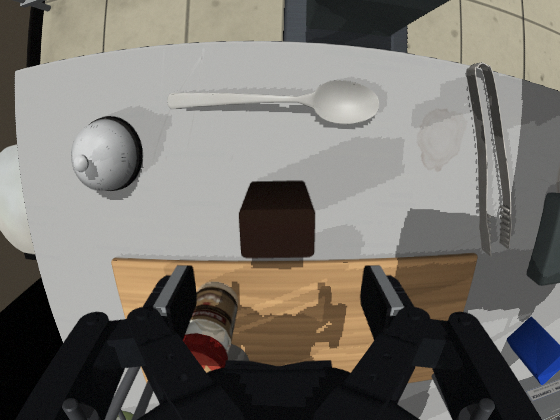

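jog_arm --offset '[[-1.0,-0.2,25.9],[-0.9,-0.2,25.9],[-0.8,-0.2,25.9],[-0.7,-0.2,25],[0,0,0]]' --rot '[[0,-0.2,-0.1],[0,-0.2,-0.1],[0,-0.2,-0.1],[0,-0.2,-0.1],[0,0,0]]' --grip '[80,80,80,80,80]'

```text
t: 23.65
tcp_pos: [422.6, -184.6, 42.3]
eef_rot: [-0.018, 1.0, -0.0, -0.001]
ft_force: [0.4, 0.7, 0.7]
finger_gap: 0.933
```

Run:
```python
from h import *
p,r,o=pose(); print(p,o["t"],tilt_of(r),o["ft_force"])
plan([424,-185,42.8],dtilt(182.2,0),1)
```

```text
[ 422.64669744 -184.58735843   42.32817913] 23.65 [[-0.999 -0.037 -0.002]
 [-0.037  0.999 -0.   ]
 [ 0.002 -0.    -1.   ]] [0.40521755 0.67475438 0.74497877]
tot rot [-0.  -0.1 -0.1] dist 1.5
offset [[-1.3, -0.5, -0.5]]
rot [[-0.0, -0.1, -0.1]]
```

jog_arm --offset '[[-1.3,-0.5,-0.5],[0,0,0],[0,0,0],[0,0,0],[0,0,0]]' --rot '[[0,0,0],[0,0,0],[0,0,0],[0,0,0],[0,0,0]]' --grip '[70,60,54,48,45]' --newtons 30

```text
t: 24.28
tcp_pos: [426.0, -185.6, 44.4]
eef_rot: [-0.018, 1.0, -0.001, 0.001]
ft_force: [-0.8, 1.8, 6.0]
finger_gap: 0.591
```

Run:
```python
from h import *
p,r,o=pose(); print(p,o["t"],tilt_of(r),o["ft_force"],o["finger_gap"]*85.4)
```

```text
[ 425.95547345 -185.5858856    44.4483327 ] 24.275 [[-0.999 -0.037  0.002]
 [-0.037  0.999 -0.001]
 [-0.002 -0.001 -1.   ]] [-0.78233679  1.7681782   6.01024246] 50.480793727164816
```

jog_arm --offset '[[0,0,-10],[0,0,-25],[0,0,-30],[0,0,0],[0,0,0]]' --rot '[[0,0,0],[0,0,0],[0,0,0],[0,0,0],[0,0,0]]' --grip '[45,45,45,45,45]'

```text
t: 24.9
tcp_pos: [424.7, -185.2, 108.3]
eef_rot: [-0.018, 1.0, -0.0, 0.0]
ft_force: [-0.6, 0.6, -1.4]
finger_gap: 0.596
```

Run:
```python
from h import *
p,r,o=pose(); print(p,o["t"],tilt_of(r),o["ft_force"],o["finger_gap"]*85.4)
P=camera_params("wrist"); im,d=read_camera("wrist"); save("w11.png",im); w=wcloud(P,d); x,y,z=np.moveaxis(w,-1,0)
dark=im.max(-1)<70
m=(np.abs(x-p[0])<30)&(np.abs(y-p[1])<24)
zt=np.nanpercentile(z[m&dark],95); print("top z",zt)
stat(w,"front",m&(z<zt-10)&(z>zt-70)&(x<p[0]-8))
stat(w,"top",m&(abs(z-zt)<4))
```

```text
[ 424.65797929 -185.22829836  108.25333161] 24.9 [[-0.999 -0.036  0.   ]
 [-0.036  0.999 -0.   ]
 [-0.    -0.    -1.   ]] [-0.58567132  0.62990326 -1.40300184] 50.86448233355517
top z 207.50110186652574
front 12099 mean [ 409.8 -184.9  171.5] lo [ 404.7 -208.5  139.5] hi [ 415.8 -162.   197. ] rect [ 410.3 -185.2] [12.8 48. ] 0.1
top 3106 mean [ 405.6 -185.6  207.2] lo [ 403.3 -206.7  203.6] hi [ 413.6 -163.6  211.1] rect [ 408.6 -185.3] [12.1 48. ] 1.6
```

View pics/w11.png

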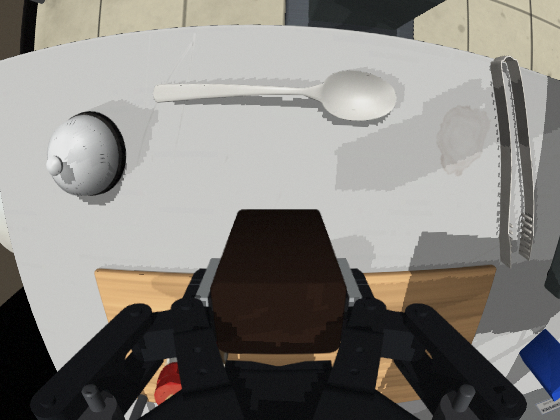

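Run:
```python
from h import *
p,r,o=pose()
P=camera_params("wrist"); im,d=read_camera("wrist"); w=wcloud(P,d); x,y,z=np.moveaxis(w,-1,0)
m=(np.abs(x-p[0])<30)&(np.abs(y-p[1])<24)
stat(w,"front",m&(z>75)&(z<145)&(x<p[0]-8))
stat(w,"top",m&(z>147)&(z<158)&(x<p[0]+25))
q=w[m&(z>75)&(z<145)&(x<p[0]-8)]; A=np.c_[q[:,1]-p[1],q[:,2]-110,np.ones(len(q))]; k=np.linalg.lstsq(A,q[:,0],rcond=None)[0]; print("front face: dx/dy",k[0],"dx/dz",k[1],"x at centre",k[2],"centre-tcp",k[2]+18-p[0],p,o["t"])
tgt=[522.7-(k[2]+18-p[0]),-75.7,113]
plan(tgt,dtilt(182.2,0),4)
```

```text
front 6251 mean [ 405.2 -185.5  117.1] lo [ 404.2 -208.1   77.8] hi [ 406.5 -162.8  144.2] rect [ 405.3 -185.3] [ 2.6 48. ] 1.4
top 9391 mean [ 420.5 -185.3  150.7] lo [ 404.9 -208.3  148. ] hi [ 440.  -162.3  151.9] rect [ 423.1 -185.3] [37.4 48.9] 1.9
front face: dx/dy -0.037404535649446326 dx/dz 0.003851322726504236 x at centre 405.205383208126 centre-tcp -1.2244943513669 [ 424.42987756 -185.26687623  107.89328451] 24.95
tot rot [-0.  -0.1 -0.1] dist 148.1
offset [[-25.8, 26.5, -1.3], [-25.9, 26.5, -1.3], [-25.9, 26.4, -1.3], [-25.9, 26.4, -1.3]]
rot [[-0.0, -0.0, -0.0], [-0.0, -0.0, -0.0], [-0.0, -0.0, -0.0], [-0.0, -0.0, -0.0]]
```

jog_arm --offset '[[-25.8,26.5,-1.3],[-25.9,26.5,-1.3],[-25.9,26.4,-1.3],[-25.9,26.4,-1.3],[0,0,0]]' --rot '[[0,0,0],[0,0,0],[0,0,0],[0,0,0],[0,0,0]]' --grip '[45,45,45,45,45]'

```text
t: 25.62
tcp_pos: [525.7, -74.4, 112.7]
eef_rot: [-0.019, 1.0, -0.001, -0.0]
ft_force: [0.3, -0.7, -1.7]
finger_gap: 0.594
```

jog_arm --offset '[[0,0,20],[0,0,20],[0,0,8],[0,0,0]]' --rot '[[0,0,0],[0,0,0],[0,0,0],[0,0,0]]' --grip '[45,45,45,45]'

```text
t: 26.12
tcp_pos: [524.3, -76.4, 65.4]
eef_rot: [-0.018, 1.0, -0.001, -0.0]
ft_force: [-0.3, 0.0, -0.5]
finger_gap: 0.592
```

Run:
```python
from h import *
p,r,o=pose(); print(p,tilt_of(r),o["ft_force"],o["t"])
P=camera_params("wrist"); im,d=read_camera("wrist"); w=wcloud(P,d); x,y,z=np.moveaxis(w,-1,0)
m=(np.abs(x-p[0])<30)&(np.abs(y-p[1])<24)
b=p[2]-44.4; print("bottom est",b)
q=w[m&(z>b+10)&(z<b+80)&(x<p[0]-8)]; A=np.c_[q[:,1]-p[1],q[:,2]-60,np.ones(len(q))]; k=np.linalg.lstsq(A,q[:,0],rcond=None)[0]; print("front x",k[2],"centre",k[2]+18,k[0],k[1])
stat(w,"top",m&(z>b+82)&(z<b+92)&(x<p[0]+25))
plan([522.8-(k[2]+18-p[0]),-75.7,55.5],dtilt(182.2,0),1)
```

```text
[524.25998858 -76.4337833   65.4243954 ] [[-0.999 -0.036 -0.001]
 [-0.036  0.999 -0.001]
 [ 0.001 -0.001 -1.   ]] [-0.25277922  0.00536191 -0.45262633] 26.125
bottom est 21.024395396797622
front x 504.9799948638776 centre 522.9799948638777 -0.03750532546816648 0.003935812524986204
top 9626 mean [519.9 -76.5 108.1] lo [504.6 -99.4 104.3] hi [539.8 -53.5 109.4] rect [522.9 -76.4] [37.7 49. ] 1.9
tot rot [-0.1  0.1 -0.1] dist 10.7
offset [[0.8, 0.7, 10.6]]
rot [[-0.1, 0.1, -0.1]]
```

jog_arm --offset '[[0,0.4,5],[0,0.2,3],[0,0,1],[0,0,0],[0,0,0]]' --rot '[[0,0,0],[0,0,0],[0,0,0],[0,0,0],[0,0,0]]' --grip '[45,45,45,45,45]'

```text
t: 26.8
tcp_pos: [525.0, -75.4, 57.1]
eef_rot: [-0.018, 1.0, -0.001, 0.001]
ft_force: [0.5, -1.0, -0.9]
finger_gap: 0.596
```

jog_arm --offset '[[0,0,1],[0,0,0],[0,0,0]]' --rot '[[0,0,0],[0,0,0],[0,0,0]]' --grip '[45,45,45]'

```text
t: 27.18
tcp_pos: [524.9, -75.4, 55.9]
eef_rot: [-0.018, 1.0, -0.001, 0.001]
ft_force: [-0.1, 0.3, -1.7]
finger_gap: 0.593
```

jog_arm --offset '[[0.6,0,1],[0,0,0],[0,0,0]]' --rot '[[0,0,0],[0,0,0],[0,0,0]]' --grip '[45,45,45]'

```text
t: 27.55
tcp_pos: [524.3, -75.5, 54.9]
eef_rot: [-0.018, 1.0, -0.001, 0.0]
ft_force: [-0.4, -0.6, -2.0]
finger_gap: 0.595
```

jog_arm --offset '[[0,0,0.7],[0,0,0],[0,0,0]]' --rot '[[0,0,0],[0,0,0],[0,0,0]]' --grip '[45,45,45]'

```text
t: 27.92
tcp_pos: [524.4, -75.4, 54.5]
eef_rot: [-0.018, 1.0, -0.001, 0.001]
ft_force: [-1.3, 0.6, 1.8]
finger_gap: 0.595
```

Contact at the expected height of 54.5 mm. Releasing.

jog_arm --offset '[[0,0,0],[0,0,0],[0,0,0],[0,0,0],[0,0,0]]' --rot '[[0,0,0],[0,0,0],[0,0,0],[0,0,0],[0,0,0]]' --grip '[53,58,68,80,80]'

```text
t: 28.55
tcp_pos: [524.3, -75.4, 54.2]
eef_rot: [-0.018, 1.0, -0.001, 0.001]
ft_force: [-0.4, 0.1, -0.6]
finger_gap: 0.935
```

jog_arm --offset '[[0,0,-20],[0,0,-35],[0,0,-40],[20,0,-40],[0,0,0]]' --rot '[[0,0,0],[0,0,0],[0,0,0],[0,0,0],[0,0,0]]' --grip '[80,80,80,80,80]'

```text
t: 29.18
tcp_pos: [505.4, -76.2, 193.0]
eef_rot: [-0.018, 1.0, -0.0, 0.004]
ft_force: [-0.0, -0.6, -0.0]
finger_gap: 0.938
```

jog_arm --offset '[[0,0,-20],[0,0,-20],[0,0,0],[0,0,0]]' --rot '[[0,0,0],[0,0,0],[0,0,0],[0,0,0]]' --grip '[80,80,80,80]'

```text
t: 29.68
tcp_pos: [503.7, -75.8, 227.9]
eef_rot: [-0.018, 1.0, -0.0, -0.001]
ft_force: [0.0, -0.7, -1.1]
finger_gap: 0.94
```

Run:
```python
from h import *
p,r,o=pose(); print(p,o["t"],o["ft_force"])
P=camera_params("wrist"); im,d=read_camera("wrist"); save("w12.png",im); w=wcloud(P,d); x,y,z=np.moveaxis(w,-1,0)
stat(w,"tintop",(z>91)&(z<103)&(x>480)&(x<560)&(y>-130)&(y<-30))
stat(w,"tin",(z>20)&(z<90)&(x>480)&(x<560)&(y>-130)&(y<-30))
stat(w,"jartop",(z>108)&(z<130)&(x>480)&(x<580)&(y>-300)&(y<-190))
P=camera_params("scene"); im,d=read_camera("scene"); save("s12.png",im); w=cloud(P,d); x,y,z=np.moveaxis(w,-1,0)
stat(w,"panR",(z>97)&(z<120)&(x>400)&(x<520)&(y>115)&(y<220)&(np.hypot(x-457,y-166)>28))
stat(w,"panL",(z>97)&(z<113)&(x>400)&(x<520)&(y>310)&(y<410))
stat(w,"tintop",(z>88)&(z<105)&(x>470)&(x<560)&(y>-130)&(y<-40))
stat(w,"shktop",(z>185)&(z<205)&(abs(x-457)<35)&(abs(y-166)<35))
```

```text
[503.6505731  -75.83320122 227.85511106] 29.675 [ 0.04160413 -0.68350046 -1.14301051]
tintop 2165 mean [521.8 -75.4  97.2] lo [504.9 -99.4  93.4] hi [540.2 -51.7  98.7] rect [522.9 -75.5] [36.5 49.9] 2.2
tin 843 mean [505.2 -75.9  58.6] lo [504.1 -99.2  21.6] hi [506.7 -52.7  88.4] rect [506.1 -75.9] [ 3.5 49.7] 1.9
jartop 1494 mean [ 526.5 -241.2  116.8] lo [ 507.2 -262.7  109.1] hi [ 547.1 -222.8  118.9] rect [ 527.8 -243.6] [43.5 44.1] 5.1
panR 241 mean [447.3 159.8 106.9] lo [409.2 121.3 104.1] hi [501.9 213.4 109.5] rect [450.7 163. ] [92.1 95.9] 42.5
panL 260 mean [445.2 359.2 106.7] lo [408.6 320.9 103.5] hi [497.8 408.  111.1] rect [454.  363.9] [92.4 95.3] 72.0
tintop 191 mean [519.8 -78.6  95.7] lo [ 504.5 -101.4   88.4] hi [541.7 -50.7  99.6] rect [521.9 -75.7] [42.4 53.4] 1.3
shktop 68 mean [452.1 159.9 191. ] lo [440.3 148.2 185.5] hi [467.2 174.2 196.8] rect [453.1 160. ] [24.2 30.2] 47.4
```

View pics/s12.png

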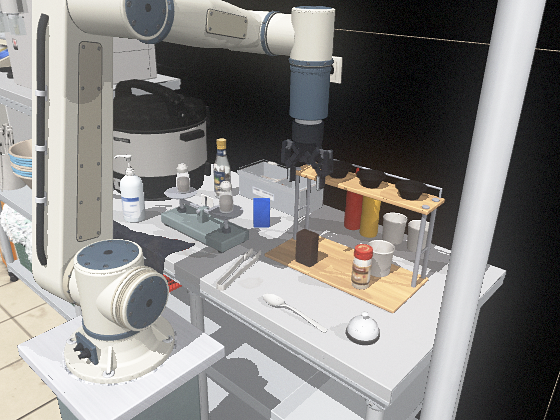

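View pics/w12.png

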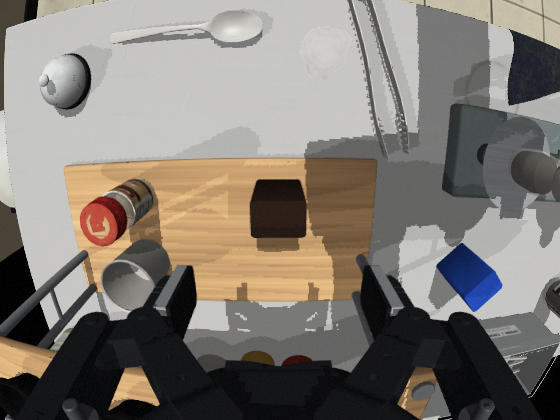

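The tin is back at (278,208) in the wrist view. It measures (522.9, -75.5) at 2.2° against (522.7, -75.7) at 2.4° before. The pans are level and the shaker is upright on the right pan, at scene (226,200). Nothing else has moved, so I'm handing in.

Run:
```python
from h import *
print(hand_in())
```

```text
the job is handed in; nothing more can be done
None
```

The job is done and handed in at about 30 s of the 64 s allowed. The shaker was behind the tea tin in the left lane. I lifted the tin onto the worktop, took the shaker out with a 36° tilt, stood it on the right pan, and put the tin back.

Last checks:
- **Balance:** the pan tops read 106.9 mm (right) and 106.7 mm (left) in the same camera, so the beam is level to within measurement. The readings run 1–2 mm above true height. The shaker stands upright near the middle of the pan.
- **Tea tin:** it measured (522.9, -75.5) mm at 2.2° after, against (522.7, -75.7) mm at 2.4° before.
- **Everything else:** the jar measured within 0.3 mm of where it was. The cup, tongs, spoon, bell and blue tin looked unmoved in the pictures, but I did not measure them. The highest force reading between moves was about 6 N.

One move toward the shaker was cut short near a wrist singularity. I changed the approach heading, and nothing was touched. No check failed or disagreed.

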